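Hang the drying plaster sieves on one hook, nested

ROBOT

A 6-joint arm with a two-finger parallel gripper is mounted at the origin on the work surface. World frame = base frame: x ahead of the robot, y to its left, z up, the work surface at z = 0. Lengths are in mm, angles in rad, forces in N, time in s.
With the tool pointing down it reaches from about 350 to 975 mm from the base axis. Payload 7.1 kg.
Tool frame: the origin (TCP) lies between the finger pads; the fingertips stand 8 mm ahead of it and the grasp point (between the pads) lies 11 mm behind it; x points along the fingers, y is the direction in which the jaws open and shut, and the axes are right-handed (so a half turn about x gives the same grasp; the last joint's range is limited). The gripper opens to 88 mm and grips with 3 to 60 N. Pads are 20 mm wide; open, the fingers measure 115 mm over their backs; the gripper's body (75 mm by 178 mm) begins 61 mm behind the grasp point.
Start: joints at [-1.203, 0.423, 1.63, -0, 1.089, -0.019], TCP at [235.783, -578.802, 230.675] pointing down, gripper open.
Joint ranges: [-3, 3], [-0.9, 2.11], [0.09, 2.58], [-1.31, 4.45], [0.11, 2.69], [-2.54, 2.54]. Speed limits (rad/s): [2.39, 2.39, 3.01, 3.14, 3.14, 3.14].

INTERFACE

Orientations are given as a rotation vector (axis times angle).
In Python, from workcell import ctrl gives the robot as it stands.
- The arm moves only by the tool apply_moves, never from a script. Its argument "increments" is a list of rows, each an object with "gripper": the opening in per cent of the stroke, from 0 (shut) to 100 (fully open); "delta_pos": the shift along the tool's x, y, z in cm, a list of three; "dr": the turn, a rotation vector about the tool's x, y, z in rad, a list of three. In form: [{"gripper": gripper, "delta_pos": [dx, dy, dz], "dr": [ax, ay, az]}, ...]. A call has exactly 5 rows; each row shifts and turns the commanded pose from where the row before left it, along the tool's axes as they then stand; what a row does not reach is not made up. A row lasts 1/12 s, in which the tool goes at most 41.7 mm and 7.16 degrees, less where a joint would pass 70% of its speed; a pose out of reach is approached as far as the arm can. A call with a gripper value outside its range is refused whole. The fingers move at their own pace and stop on an object; the grip force is fixed at half the most. Time passes only in rows, so rows that do not move let the fingers close, or fill a call up. It gives the time, the measured TCP pose, the force and the opening at its end, in the units of the state.
- ctrl.get_obs(): the state, without advancing time (a new reading comes with each control period).
- ctrl.get_image(name): name is "scene" or "top" or "wrist"; returns a dict with "img" (384x512x3 uint8, red, green, blue), "range_z" (384x512 float32, mm along the optical axis (not along the pixel's ray), 0 where there is no reading), "mtx" (3x3 intrinsics, pixels), "rvec" (rotation vector, rad) and "tvec" (3), from world to camera coordinates, as OpenCV has them. Camera axes: x right, y down, z forward; pixel columns grow to the right and rows downward; lengths in mm; the calibration is good to about 2 mm. A picture is of the moment at which its call begins.
- ctrl.close_job(): hands the job in, once; it reports no verdict.
The state is a dict: "t": time; "qpos": joint angles; "qvel": joint speeds; "joint_torque": joint torques, N m; "ee_pos": TCP position; "orientation": TCP orientation; "ft_force": force on the tool from outside, world axes, zero at the start; "moment": the same for the moment, N m; "width": finger opening in mm.
Only numpy, scipy, OpenCV 4.12 (cv2) and the standard library are available. Lean on these libraries where they do the work, as an engineer would, in place of code of your own. Each camera call takes 0.05 s, during which the arm holds its last target. There are 200 camera calls.

TASK

Hang the three plaster sieves nested on the one hook, largest first, then the middle one, then the smallest, all with their open mouths away from the post. Slide each one gently all the way home along the bar, the largest until its handle touches the orange stop collar and each next one until its handle touches the one before; do not shove the collar along the bar or press or drop anything hard on the hook. Let go of all three and leave the rest of the bench alone.

Things in the scene. Friction and masses are not known exactly. Their poses are not given: they have to be found in the camera images.
- sieve_large: The largest, pale-wood square sieve, about 300 g, standing on edge. Tray 132 mm wide (y), 122 high (z), 40 deep (x -18 to +22), walls 5; open mouth to -x, mesh at the back (+x). Origin: centre of the underside, x = 0 in the handle's plane, z up. A stem above the tray carries a wooden handle 24 thick (x -12 to +12), starting 13 over the tray: an eye, and on top of it a grip block.
- sieve_medium: The middle, mid-brown square sieve, about 240 g, standing on edge. Tray 110 mm wide (y), 100 high (z), 40 deep (x -18 to +22), walls 5; open mouth to -x, mesh at the back (+x). Origin: centre of the underside, x = 0 in the handle's plane, z up. A stem above the tray carries a wooden handle 24 thick (x -12 to +12), starting 13 over the tray: an eye, and on top of it a grip block.
- sieve_small: The smallest, dark-wood square sieve, about 190 g, standing on edge. Tray 88 mm wide (y), 78 high (z), 40 deep (x -18 to +22), walls 5; open mouth to -x, mesh at the back (+x). Origin: centre of the underside, x = 0 in the handle's plane, z up. A stem above the tray carries a wooden handle 24 thick (x -12 to +12), starting 13 over the tray: an eye, and on top of it a grip block.
- sieve_large_eye (a point): Where the hook bar's centre line passes through this sieve's eye when it hangs; 174 mm above its origin (113 over mid-tray on all three). The eye runs along x, 26 wide, its gabled roof's ridge 7 above this point, its sill 33 below. The grip block, 20 wide (pinch along y, from above) by 24 (x), stands 17 to 60 above this point; grip it about 40 above.
- sieve_medium_eye (a point): Where the hook bar's centre line passes through this sieve's eye when it hangs; 163 mm above its origin (113 over mid-tray on all three). The eye runs along x, 26 wide, its gabled roof's ridge 7 above this point, its sill 33 below. The grip block, 20 wide (pinch along y, from above) by 24 (x), stands 17 to 60 above this point; grip it about 40 above.
- sieve_small_eye (a point): Where the hook bar's centre line passes through this sieve's eye when it hangs; 152 mm above its origin (113 over mid-tray on all three). The eye runs along x, 26 wide, its gabled roof's ridge 7 above this point, its sill 33 below. The grip block, 20 wide (pinch along y, from above) by 24 (x), stands 17 to 60 above this point; grip it about 40 above.
- hook: Steel bar, level, 10 mm thick, 180 long, from the post's face (origin, on the bar's centre line) towards -x of this frame; z up. An orange collar (26 across, 10 long) sits on it by friction, its front face 45 to 75 from the post; where is not reported, so feel for it: it slips at about 14 N. The bar gives a little downwards (8 N per mm). Hung sieves rest on the bar, x axes alike.
- hook_tip (a point): Centre of the round end (radius 5) of the upturned tip at the bar's free end: 186 mm in front of the hook's origin, 10 above the bar's centre line (its top is 15 above). The upturn starts 180 from the origin; an eye must be lifted over it. The post behind the bar is 30 mm square, its top 290 above the table, on a base plate 12 thick.
- bowl: blue ceramic bowl, 130 mm across, 60 high; bystander
- spatula: spatula lying flat; bystander
- brush: brush lying flat; bystander
- clay_pat: round pat of grey clay, 64 mm across, 18 high; may lie under the hook; bystander
- jar: glass jar, 72 mm across, 90 high; bystander
- mallet: hammer lying flat; bystander
- clay_block: block of grey clay, 110 x 80 x 60; bystander

How it is judged:
By the outcome, as a careful person would: the job done as asked, in the order asked, and still so for the second after the job is handed in, with the robot touching nothing.
It also fails if it takes over 72 s, if anything falls off the work surface, if the arm or the gripper's body presses on something with over 40 N, if the wrist force passes 120 N, or if a joint passes its speed limit or range.

## Working session

There is one attempt and no reset: what is moved stays moved. The work goes in short steps, Python scripts to look and compute and a tool call to move; the robot and the scene stay as the last step left them, time stands still between calls to the robot, and variables do not carry over. Pictures are saved under pics/ and viewed, about 8 in all and at most 12, crops included, and the job is handed in when it is done.

Besides the shell and the picture viewer there is one more tool, called after ">>>" in YAML: its name, and indented under it one key for each argument. apply_moves: Moves the arm, as the interface text tells. Its arguments: {"type":"object","properties":{"increments":{"type":"array","items":{"type":"object","properties":{"gripper":{"type":"number"},"delta_pos":{"type":"array","items":{"type":"number"}},"dr":{"type":"array","items":{"type":"number"}}}}}},"required":["increments"]}

```bash
mkdir -p pics; ls; cat > h.py <<'E'
import numpy as np, cv2
from workcell import ctrl
def cam(n):
    c=ctrl.get_image(n); R=cv2.Rodrigues(np.array(c['rvec'],float))[0]; t=np.array(c['tvec'],float).ravel()
    K=np.array(c['mtx']); z=c['range_z']; v,u=np.mgrid[:z.shape[0],:z.shape[1]]
    P=np.stack([(u-K[0,2])/K[0,0]*z,(v-K[1,2])/K[1,1]*z,z],-1)
    W=(P-t)@R; W[z<=0]=np.nan
    return c['img'],W
def save(n,img): cv2.imwrite('pics/'+n,np.ascontiguousarray(img[...,::-1]))
E
python3 - <<'E'
from h import *
o=ctrl.get_obs(); print(o)
for n in('scene','top'):
    i,W=cam(n); save(n+'0.png',i); np.savez('pics/'+n+'0.npz',i=i,W=W)
E
```

```text
pics
{'t': 0.0, 'qpos': array([-1.20298899e+00,  4.23828326e-01,  1.63066155e+00,  2.60061951e-05,
        1.08861859e+00, -1.89757738e-02]), 'qvel': array([-5.98020312e-04,  2.66230580e-04,  6.21217056e-04,  8.36668473e-04,
        3.05964189e-05, -1.75752038e-04]), 'joint_torque': array([ 4.58402083e-04, -5.44622183e+01, -2.73661637e+01,  6.45314832e-02,
        2.27107422e-02, -1.43702177e-04]), 'ee_pos': array([ 235.60889734, -578.31240639,  229.92068842]), 'orientation': array([ 2.00984242,  0.39517436, -2.01033475]), 'ft_force': array([ 0.55391298,  0.07093479, -0.06417869]), 'moment': array([-0.00583794, -0.03168014,  0.03884984]), 'width': 87.79807949867333}
```

View pics/scene0.png

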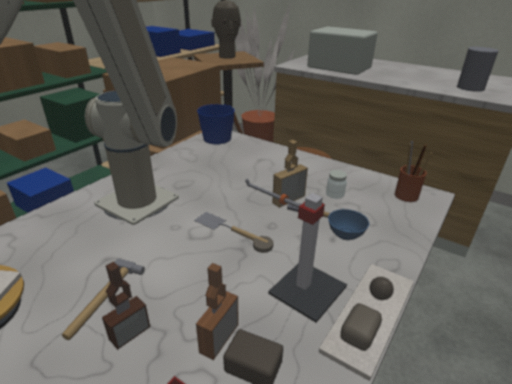

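View pics/top0.png

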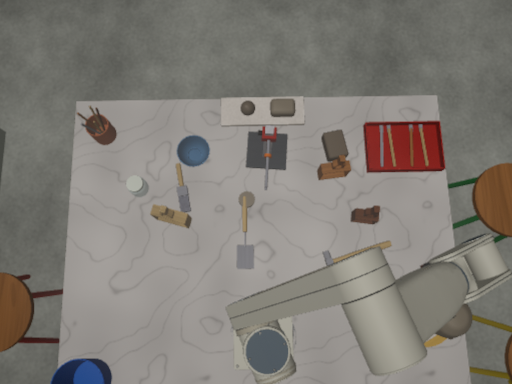

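The scene shows the hook centrally, with the bar running from the post at top image (267,135) to the tip at (266,188). The large sieve is at (171,215), the medium at (335,170) and the small at (366,215). Next I'll measure them in the point cloud.

```bash
cat > m.py <<'E'
from h import *
T=np.load('pics/top0.npz'); S=np.load('pics/scene0.npz')
for (u,v) in [(171,215),(335,170),(366,215),(267,140),(266,188),(247,200)]: print((u,v),T['W'][v,u].round())
A=np.concatenate([T['W'].reshape(-1,3),S['W'].reshape(-1,3)]); A=A[~np.isnan(A[:,0])]
src=np.concatenate([T['W'].reshape(-1,3)]); src=src[~np.isnan(src[:,0])]
cs={'L':T['W'][205:228,150:192],'M':T['W'][155:182,317:352],'S':T['W'][203:226,350:382]}
ss=S['W'].reshape(-1,3)
for n,h,w in(('L',122,132),('M',100,110),('S',78,88)):
    c=cs[n].reshape(-1,3); c0=np.nanmedian(c[c[:,2]>60],axis=0)
    for nm,P in(('top',c),('scene',ss[np.hypot(*(ss[:,:2]-c0[:2]).T)<90])):
        P=P[P[:,2]>20]
        a=P[(P[:,2]>h-8)&(P[:,2]<h+5)]; g=P[P[:,2]>h+85]; print(n,nm,'zmax',np.nanmax(P[:,2]).round(1))
        for q,l in((a,'traytop'),(g,'grip')):
            if len(q)>4:
                r=cv2.minAreaRect(q[:,:2].astype(np.float32)); print(l,len(q),np.round(r[0],1),np.round(r[1],1),round(r[2],1),'z',np.median(q[:,2]).round(1),'box',cv2.boxPoints(r).round().tolist())
# hook
H=A[(A[:,2]>150)]
r=T['W'][120:195,255:280].reshape(-1,3); r=r[r[:,2]>100]
for lo in range(350,820,15):
    q=r[(r[:,0]>lo)&(r[:,0]<=lo+15)]
    if len(q): print(lo,len(q),np.median(q,axis=0).round(1),q[:,2].max().round(1))
E
python3 m.py
```

```text
(171, 215) [433. 315. 173.]
(335, 170) [ 607. -288.   95.]
(366, 215) [ 427. -383.  129.]
(267, 140) [675. -26. 256.]
(266, 188) [503. -18. 264.]
(247, 200) [512.  47.  20.]
L top zmax 238.6
traytop 232 [448.4 334.4] [133.1  39.9] 73.5 z 121.6 box [[410.0, 276.0], [449.0, 265.0], [486.0, 393.0], [448.0, 404.0]]
grip 57 [446.2 335.8] [22.8 24. ] 75.1 z 231.8 box [[432.0, 328.0], [455.0, 322.0], [461.0, 344.0], [438.0, 350.0]]
L scene zmax 237.1
traytop 246 [450.5 333.3] [134.3  43.4] 72.7 z 123.0 box [[410.0, 276.0], [451.0, 263.0], [491.0, 391.0], [450.0, 404.0]]
grip 79 [451.1 332.5] [23.6 29.1] 62.1 z 224.0 box [[433.0, 329.0], [458.0, 315.0], [469.0, 336.0], [444.0, 350.0]]
M top zmax 231.6
traytop 183 [ 620.  -287.4] [ 41.6 111.2] 6.0 z 100.2 box [[593.0, -234.0], [605.0, -345.0], [646.0, -341.0], [635.0, -230.0]]
grip 63 [ 617.  -287.4] [22.4 20.1] 4.1 z 220.1 box [[605.0, -278.0], [607.0, -298.0], [629.0, -297.0], [628.0, -277.0]]
M scene zmax 226.2
traytop 680 [ 621.3 -288.6] [ 41.8 111.2] 6.6 z 101.1 box [[594.0, -236.0], [607.0, -346.0], [648.0, -341.0], [636.0, -231.0]]
gri
[... 477 characters left out ...]
455.0, -446.0], [469.0, -359.0], [425.0, -352.0]]
grip 306 [ 439.8 -399.2] [20.3 25.3] 82.7 z 196.9 box [[426.0, -408.0], [451.0, -411.0], [454.0, -391.0], [429.0, -387.0]]
485 1 [498.8 -14.2 269.3] 269.3
500 13 [507.1 -14.8 261. ] 264.0
515 12 [523.1 -15.3 254.2] 260.5
530 12 [538.8 -19.1 254.3] 259.3
545 12 [552.5 -19.5 255.5] 259.2
560 13 [567.5 -19.8 255.3] 262.5
575 12 [581.5 -20.2 255.5] 260.7
590 12 [597.5 -24.1 253.7] 258.9
605 25 [617.  -24.7 254.1] 264.5
620 18 [625.4 -24.5 259.5] 265.9
635 13 [641.3 -25.5 256.4] 260.6
650 10 [658.1 -29.2 254.6] 258.2
665 39 [678.2 -33.3 256.2] 274.0
680 146 [689.1 -26.2 264.6] 294.3
695 78 [703.  -23.9 274.1] 295.0
710 44 [714.5 -26.1 277.8] 296.9
```

```bash
cat > m2.py <<'E'
from h import *
T=np.load('pics/top0.npz'); S=np.load('pics/scene0.npz')
for n,W in(('top',T['W']),('scene',S['W'])):
    P=W.reshape(-1,3); 
    q=P[(np.abs(P[:,0]-560)<60)&(np.abs(P[:,1]+120)<60)]; print(n,'table z',np.nanmedian(q[:,2]).round(2))
    q=P[(np.abs(P[:,0]-703)<12)&(np.abs(P[:,1]+27)<12)&(P[:,2]>280)]; print('posttop',len(q),np.median(q,axis=0).round(1))
    b=P[(P[:,0]>515)&(P[:,0]<600)&(P[:,1]>-45)&(P[:,1]<15)&(P[:,2]>235)&(P[:,2]<275)]
    f=np.polyfit(b[:,0],b[:,1],1); print('bar',len(b),'slope',f[0].round(4),'y at 500/600',np.polyval(f,[500,600]).round(1),'z pct',np.percentile(b[:,2],[5,25,50,75,95]).round(1))
    b=P[(P[:,0]>460)&(P[:,0]<515)&(P[:,1]>-45)&(P[:,1]<15)&(P[:,2]>235)&(P[:,2]<280)]
    i=np.argsort(b[:,0])[:4]; print('tip',b[i].round(1).tolist(),'zmax',b[:,2].max())
    b=P[(P[:,0]>600)&(P[:,0]<635)&(P[:,1]>-50)&(P[:,1]<0)&(P[:,2]>235)&(P[:,2]<280)]
    print('collar',len(b)); k=b[(b[:,2]>261.5)|(np.abs(b[:,1]+25)>8)]; print(np.percentile(k[:,0],[0,10,50,90,100]).round(1))
    b=P[(P[:,0]>660)&(P[:,0]<735)&(P[:,1]>-70)&(P[:,1]<20)&(P[:,2]>200)&(P[:,2]<240)]
    if len(b): print('postbody',b.min(0).round(),b.max(0).round())
# recess check: points in sieve frames (scene cam)
W=S['W'].reshape(-1,3)
for n,h,w,c,g,yaw in(('L',122,132,(449.4,333.9),None,-.285),('M',100,110,(620.7,-288),None,.11),('S',78,88,(439.1,-398.8),None,-.155)):
    R=np.array([[np.cos(yaw),-np.sin(yaw)],[np.sin(yaw),np.cos(yaw)]])
    p=(W[:,:2]-c)@R
    k=(np.abs(p[:,1])<w/2-12)&(W[:,2]>15)&(W[:,2]<h-12)&(np.abs(p[:,0])<40); print(n,k.sum(),np.percentile(p[k,0],[5,25,50,75,95]).round(1) if k.sum() else'')
    k=(np.abs(p[:,1])<22)&(W[:,2]>h+85)&(W[:,2]<h+118)&(np.abs(p[:,0])<40); print(' grip face',k.sum(),np.percentile(p[k,0],[5,50,95]).round(1),np.percentile(p[k,1],[5,50,95]).round(1))
i=S['img']; a=cv2.resize(i[255:375,90:270],None,fx=3,fy=3,interpolation=cv2.INTER_CUBIC); save('c1.png',a)
E
python3 m2.py
```

```text
top table z 0.64
posttop 43 [702.9 -28.8 289.7]
bar 68 slope -0.0952 y at 500/600 [-13.8 -23.3] z pct [249.9 252.4 254.9 257.  259.3]
tip [[498.8, -14.2, 269.3], [500.2, -17.8, 262.7], [500.9, -11.2, 260.3], [503.4, -17.9, 264.0]] zmax 269.30930264810826
collar 48
[615.9 617.4 619.9 625.7 628.4]
postbody [678. -55. 201.] [691. -10. 240.]
scene table z 1.42
posttop 47 [702.9 -27.8 291.2]
bar 109 slope -0.0918 y at 500/600 [-16.8 -26. ] z pct [248.7 252.  254.  255.5 256.3]
tip [[501.1, -17.3, 260.5], [504.2, -17.0, 264.4], [504.7, -17.7, 261.9], [505.7, -14.6, 263.8]] zmax 267.4042252400675
collar 95
[616.8 618.7 624.6 628.4 630.2]
postbody [681. -59. 200.] [725. -11. 239.]
L 414 [16.9 18.5 19.6 20.8 22.2]
 grip face 79 [-10.2   5.1  11.2] [-11.   -6.3   7.3]
M 451 [19.7 20.1 20.4 20.8 21.3]
 grip face 168 [-10.7   5.7  10.8] [-11.   -9.4   5. ]
S 432 [19.2 20.1 20.7 21.4 22.5]
 grip face 149 [-7.3 10.  12. ] [-9.9 -4.   8. ]Traceback (most recent call last):
  File "m2.py", line 22, in <module>
    i=S['img']; a=cv2.resize(i[255:375,90:270],None,fx=3,fy=3,interpolation=cv2.INTER_CUBIC); save('c1.png',a)
      ~^^^^^^^
    raise KeyError(f"{key} is not a file in the archive") from None
KeyError: 'img is not a file in the archive'
```

```bash
cat > go.py <<'E'
import sys
from h import *
from scipy.spatial.transform import Rotation as Ro
# usage: go.py yaw x y z [x y z ...]: TCP waypoints, jaws' axis at world yaw (0 = along y)
o=ctrl.get_obs(); R=Ro.from_rotvec(o['orientation']); p=o['ee_pos']; M=R.as_matrix()
print('t',round(o['t'],2),'p',p.round(1),'F',o['ft_force'].round(1),'M',o['moment'].round(2),'w',o['width'].round(1),'q',o['qpos'].round(2)[[0,5]])
if len(sys.argv)>4:
    a=[float(v) for v in sys.argv[1:]]; th=a[0]; x=[0,0,-1]
    y=np.array([-np.sin(th),np.cos(th),0])
    y=y if y@M[:,1]>0 else -y
    G=np.stack([x,y,np.cross(x,y)],1)
    print('dr',(R.inv()*Ro.from_matrix(G)).as_rotvec().round(3),'ytool',M[:,1].round(3),'ztool',M[:,2].round(3))
    for w in np.reshape(a[1:],(-1,3)):
        print('delta cm (goal axes)',(G.T@(w-p)/10).round(2)); p=w
E
python3 go.py -0.29 235 -578 310  430 -80 310  447.5 334.5 270; python3 go.py -0.09 235 -578 310  430 -80 310  447.5 334.5 270
```

```text
Traceback (most recent call last):
  File "go.py", line 6, in <module>
    print('t',round(o['t'],2),'p',p.round(1),'F',o['ft_force'].round(1),'M',o['moment'].round(2),'w',o['width'].round(1),'q',o['qpos'].round(2)[[0,5]])
                                                                                                     ^^^^^^^^^^^^^^^^
AttributeError: 'float' object has no attribute 'round'
Traceback (most recent call last):
  File "go.py", line 6, in <module>
    print('t',round(o['t'],2),'p',p.round(1),'F',o['ft_force'].round(1),'M',o['moment'].round(2),'w',o['width'].round(1),'q',o['qpos'].round(2)[[0,5]])
                                                                                                     ^^^^^^^^^^^^^^^^
AttributeError: 'float' object has no attribute 'round'
```

```bash
sed -i "s/o\['width'\].round(1)/round(o['width'],1)/" go.py
python3 go.py -0.29 235 -578 310  430 -80 310  447.5 334.5 270
```

```text
t 0.1 p [ 235.6 -578.4  230. ] F [-0.  -0.1  0.5] M [ 0.02 -0.02 -0.05] w 87.5 q [-1.2  -0.02]
dr [0.677 0.    0.001] ytool [ 0.377 -0.926 -0.001] ztool [-0.926 -0.377 -0.   ]
delta cm (goal axes) [-8.   -0.02  0.07]
delta cm (goal axes) [  0.   -53.3   -4.45]
delta cm (goal axes) [  4.   -40.22  10.18]
```

>>> apply_moves:
  increments:
    - {"gripper": 100, "delta_pos": [-2, 0, 0], "dr": [-0.123, 0, 0]}
    - {"gripper": 100, "delta_pos": [-2, 0, 0], "dr": [-0.123, 0, 0]}
    - {"gripper": 100, "delta_pos": [-2, 0, 0], "dr": [-0.123, 0, 0]}
    - {"gripper": 100, "delta_pos": [-2, 0, 0], "dr": [-0.123, 0, 0]}
    - {"gripper": 100, "delta_pos": [0, 0, 0], "dr": [-0.123, 0, 0]}

```text
t: 0.52
ee_pos: [236.4, -580.4, 314.7]
orientation: [1.608, 0.882, -1.61]
ft_force: [-0.5, -0.1, 0.1]
width: 87.7
```

>>> apply_moves:
  increments:
    - {"gripper": 100, "delta_pos": [0, 0, 0], "dr": [-0.123, 0, 0]}
    - {"gripper": 100, "delta_pos": [0, 0, 0], "dr": [-0.123, 0, 0]}
    - {"gripper": 100, "delta_pos": [0, 0, 0], "dr": [-0.123, 0, 0]}
    - {"gripper": 100, "delta_pos": [0, 0, 0], "dr": [-0.123, 0, 0]}
    - {"gripper": 100, "delta_pos": [0, 0, 0], "dr": [-0.123, 0, 0]}

```text
t: 0.93
ee_pos: [235.7, -578.5, 310.2]
orientation: [1.171, 1.234, -1.171]
ft_force: [-0.5, -0.6, 0.2]
width: 87.8
```

>>> apply_moves:
  increments:
    - {"gripper": 100, "delta_pos": [0, 0, 0], "dr": [-0.123, 0, 0]}
    - {"gripper": 100, "delta_pos": [0, 0, 0], "dr": [-0.123, 0, 0]}
    - {"gripper": 100, "delta_pos": [0, 0, 0], "dr": [-0.123, 0, 0]}
    - {"gripper": 100, "delta_pos": [0, 0, 0], "dr": [-0.123, 0, 0]}
    - {"gripper": 100, "delta_pos": [0, 0, 0], "dr": [-0.123, 0, 0]}

```text
t: 1.35
ee_pos: [235.7, -578.5, 310.2]
orientation: [0.706, 1.454, -0.705]
ft_force: [-0.1, 0.3, -0.7]
width: 87.6
```

>>> apply_moves:
  increments:
    - {"gripper": 100, "delta_pos": [0, 0, 0], "dr": [-0.123, 0, 0]}
    - {"gripper": 100, "delta_pos": [0, 0, 0], "dr": [-0.123, 0, 0]}
    - {"gripper": 100, "delta_pos": [0, 0, 0], "dr": [-0.123, 0, 0]}
    - {"gripper": 100, "delta_pos": [0, 0, 0], "dr": [-0.123, 0, 0]}
    - {"gripper": 100, "delta_pos": [0, 0, 0], "dr": [-0.123, 0, 0]}

```text
t: 1.77
ee_pos: [235.7, -578.5, 310.2]
orientation: [0.227, 1.559, -0.226]
ft_force: [0.5, -0.5, -0.5]
width: 87.6
```

```bash
python3 go.py -0.29  430 -80 310  447.5 334.5 270 447.5 334.5 203
```

```text
t 1.77 p [ 235.7 -578.5  310.2] F [ 0.5 -0.5 -0.5] M [ 0.04 -0.17  0.02] w 87.6 q [-1.2  -2.49]
dr [ 0.001 -0.001 -0.001] ytool [0.285 0.959 0.001] ztool [ 0.959 -0.285 -0.001]
delta cm (goal axes) [2.000e-02 5.333e+01 4.360e+00]
delta cm (goal axes) [  4.    40.22 -10.18]
delta cm (goal axes) [6.7 0.  0. ]
```

>>> apply_moves:
  increments:
    - {"gripper": 100, "delta_pos": [0, 3.55, 0.29], "dr": [0, 0, 0]}
    - {"gripper": 100, "delta_pos": [0, 3.55, 0.29], "dr": [0, 0, 0]}
    - {"gripper": 100, "delta_pos": [0, 3.55, 0.29], "dr": [0, 0, 0]}
    - {"gripper": 100, "delta_pos": [0, 3.55, 0.29], "dr": [0, 0, 0]}
    - {"gripper": 100, "delta_pos": [0, 3.55, 0.29], "dr": [0, 0, 0]}

```text
t: 2.18
ee_pos: [301.3, -411.4, 310.2]
orientation: [0.232, 1.559, -0.231]
ft_force: [-0.2, 0.1, 0.6]
width: 87.7
```

>>> apply_moves:
  increments:
    - {"gripper": 100, "delta_pos": [0, 3.55, 0.29], "dr": [0, 0, 0]}
    - {"gripper": 100, "delta_pos": [0, 3.55, 0.29], "dr": [0, 0, 0]}
    - {"gripper": 100, "delta_pos": [0, 3.55, 0.29], "dr": [0, 0, 0]}
    - {"gripper": 100, "delta_pos": [0, 3.55, 0.29], "dr": [0, 0, 0]}
    - {"gripper": 100, "delta_pos": [0, 3.55, 0.29], "dr": [0, 0, 0]}

```text
t: 2.6
ee_pos: [366.7, -245.8, 310.5]
orientation: [0.232, 1.559, -0.232]
ft_force: [-0.3, -0.6, -0.7]
width: 87.9
```

>>> apply_moves:
  increments:
    - {"gripper": 100, "delta_pos": [0, 3.55, 0.29], "dr": [0, 0, 0]}
    - {"gripper": 100, "delta_pos": [0, 3.55, 0.29], "dr": [0, 0, 0]}
    - {"gripper": 100, "delta_pos": [0, 3.55, 0.29], "dr": [0, 0, 0]}
    - {"gripper": 100, "delta_pos": [0, 3.55, 0.29], "dr": [0, 0, 0]}
    - {"gripper": 100, "delta_pos": [0, 3.55, 0.29], "dr": [0, 0, 0]}

```text
t: 3.02
ee_pos: [432.2, -80.1, 310.6]
orientation: [0.231, 1.558, -0.231]
ft_force: [1.1, 0.1, -0.3]
width: 87.7
```

>>> apply_moves:
  increments:
    - {"gripper": 100, "delta_pos": [0, 3.35, -0.85], "dr": [0, 0, 0]}
    - {"gripper": 100, "delta_pos": [0, 3.35, -0.85], "dr": [0, 0, 0]}
    - {"gripper": 100, "delta_pos": [0, 3.35, -0.85], "dr": [0, 0, 0]}
    - {"gripper": 100, "delta_pos": [0, 3.35, -0.85], "dr": [0, 0, 0]}
    - {"gripper": 100, "delta_pos": [0, 3.35, -0.85], "dr": [0, 0, 0]}

```text
t: 3.43
ee_pos: [439.6, 92.4, 310.5]
orientation: [0.231, 1.559, -0.231]
ft_force: [1.0, -0.7, -0.1]
width: 88.0
```

>>> apply_moves:
  increments:
    - {"gripper": 100, "delta_pos": [0, 3.35, -0.85], "dr": [0, 0, 0]}
    - {"gripper": 100, "delta_pos": [0, 3.35, -0.85], "dr": [0, 0, 0]}
    - {"gripper": 100, "delta_pos": [0, 3.35, -0.85], "dr": [0, 0, 0]}
    - {"gripper": 100, "delta_pos": [0, 3.35, -0.85], "dr": [0, 0, 0]}
    - {"gripper": 100, "delta_pos": [0, 3.35, -0.85], "dr": [0, 0, 0]}

```text
t: 3.85
ee_pos: [447.6, 265.0, 310.4]
orientation: [0.231, 1.559, -0.231]
ft_force: [1.9, -0.2, -0.6]
width: 88.0
```

```bash
python3 go.py -0.29  447.5 334.5 270 447.5 334.5 203
python3 - <<'E'
from h import *
i,W=cam('wrist'); save('w1.png',i); P=W.reshape(-1,3)
g=P[(np.hypot(P[:,0]-447,P[:,1]-334)<35)&(P[:,2]>215)&(P[:,2]<245)]
print(len(g)); r=cv2.minAreaRect(g[:,:2].astype(np.float32)); print(r,np.median(g[:,2]))
b=P[(P[:,0]>480)&(P[:,0]<610)&(np.abs(P[:,1]+20)<40)&(P[:,2]>235)]; print('bar',len(b))
E
```

```text
t 3.85 p [447.6 265.  310.4] F [ 1.9 -0.2 -0.6] M [ 0.02 -0.15 -0.07] w 88.0 q [ 0.51 -0.76]
dr [-0.005 -0.     0.   ] ytool [ 0.29   0.957 -0.   ] ztool [ 0.957 -0.29  -0.   ]
delta cm (goal axes) [ 4.04  6.65 -2.  ]
delta cm (goal axes) [6.7 0.  0. ]
747
((444.9959716796875, 333.9897766113281), (20.797731399536133, 23.744565963745117), 72.96686553955078) 233.03882100050325
bar 0
```

>>> apply_moves:
  increments:
    - {"gripper": 100, "delta_pos": [0, 3.3, -1.1], "dr": [-0.01, 0, 0]}
    - {"gripper": 100, "delta_pos": [1, 3.3, -1.1], "dr": [0, 0, 0]}
    - {"gripper": 100, "delta_pos": [1.5, 0, 0], "dr": [0, 0, 0]}
    - {"gripper": 100, "delta_pos": [1.5, 0, 0], "dr": [0, 0, 0]}
    - {"gripper": 100, "delta_pos": [0, 0, 0], "dr": [0, 0, 0]}

```text
t: 4.32
ee_pos: [444.1, 332.3, 267.5]
orientation: [0.22, 1.563, -0.226]
ft_force: [-0.7, 0.0, -0.4]
width: 87.9
```

```bash
python3 go.py -0.295 446 334.3 203
python3 - <<'E'
from h import *
i,W=cam('wrist'); P=W.reshape(-1,3)
g=P[(np.hypot(P[:,0]-447,P[:,1]-334)<35)&(P[:,2]>225)&(P[:,2]<245)]
print(len(g)); r=cv2.minAreaRect(g[:,:2].astype(np.float32)); print(r,np.median(g[:,2]))
E
```

```text
t 4.32 p [444.1 332.3 267.5] F [-0.7  0.  -0.4] M [ 0.01 -0.17 -0.01] w 87.9 q [ 0.62 -0.67]
dr [ 0.011 -0.004  0.005] ytool [ 0.28   0.96  -0.005] ztool [ 0.96  -0.28  -0.004]
delta cm (goal axes) [6.45 0.24 0.13]
847
((445.0813903808594, 334.07489013671875), (19.744943618774414, 24.021862030029297), 73.86380767822266) 233.2375480262896
```

>>> apply_moves:
  increments:
    - {"gripper": 100, "delta_pos": [1, 0.2, 0.04], "dr": [0.005, 0, 0]}
    - {"gripper": 100, "delta_pos": [1.8, 0, 0], "dr": [0, 0, 0]}
    - {"gripper": 100, "delta_pos": [1.8, 0, 0], "dr": [0, 0, 0]}
    - {"gripper": 100, "delta_pos": [1.8, 0, 0], "dr": [0, 0, 0]}
    - {"gripper": 60, "delta_pos": [0, 0, 0], "dr": [0, 0, 0]}

```text
t: 4.78
ee_pos: [445.7, 333.3, 204.1]
orientation: [0.226, 1.562, -0.231]
ft_force: [-1.6, -1.1, -0.9]
width: 83.8
```

>>> apply_moves:
  increments:
    - {"gripper": 10, "delta_pos": [0, 0, 0], "dr": [0, 0, 0]}
    - {"gripper": 0, "delta_pos": [0, 0, 0], "dr": [0, 0, 0]}
    - {"gripper": 0, "delta_pos": [0, 0, 0], "dr": [0, 0, 0]}
    - {"gripper": 0, "delta_pos": [0, 0, 0], "dr": [0, 0, 0]}
    - {"gripper": 0, "delta_pos": [0, 0, 0], "dr": [0, 0, 0]}

```text
t: 5.2
ee_pos: [447.3, 334.9, 207.7]
orientation: [0.228, 1.558, -0.227]
ft_force: [-0.6, -0.1, -0.7]
width: 51.3
```

```bash
python3 go.py -0.092 445 334 203
```

```text
t 5.2 p [447.3 334.9 207.7] F [-0.6 -0.1 -0.7] M [ 0.05 -0.12  0.03] w 51.3 q [ 0.62 -0.66]
dr [-0.198  0.001 -0.001] ytool [0.286 0.958 0.001] ztool [ 0.958 -0.286  0.001]
delta cm (goal axes) [ 0.47 -0.11 -0.22]
```

>>> apply_moves:
  increments:
    - {"gripper": 40, "delta_pos": [0.45, -0.06, -0.22], "dr": [0, 0, 0]}
    - {"gripper": 0, "delta_pos": [0, 0, 0], "dr": [0, 0, 0]}
    - {"gripper": 0, "delta_pos": [0, 0, 0], "dr": [0, 0, 0]}
    - {"gripper": 0, "delta_pos": [0, 0, 0], "dr": [0, 0, 0]}
    - {"gripper": 0, "delta_pos": [0, 0, 0], "dr": [0, 0, 0]}

```text
t: 5.62
ee_pos: [444.6, 334.8, 202.2]
orientation: [0.228, 1.559, -0.227]
ft_force: [1.2, 1.6, -3.7]
width: 20.2
```

>>> apply_moves:
  increments:
    - {"gripper": 0, "delta_pos": [0, 0, 0], "dr": [0, 0, 0]}
    - {"gripper": 0, "delta_pos": [0, 0, 0], "dr": [0, 0, 0]}
    - {"gripper": 0, "delta_pos": [0, 0, 0], "dr": [0, 0, 0]}
    - {"gripper": 0, "delta_pos": [0, 0, 0], "dr": [0, 0, 0]}
    - {"gripper": 0, "delta_pos": [0, 0, 0], "dr": [0, 0, 0]}

```text
t: 6.03
ee_pos: [444.5, 334.7, 202.1]
orientation: [0.227, 1.559, -0.228]
ft_force: [0.3, 0.8, -1.2]
width: 19.8
```

```bash
python3 go.py -0.092 445 334 203
```

```text
t 6.03 p [444.5 334.7 202.1] F [ 0.3  0.8 -1.2] M [ 0.19 -0.2   0.01] w 19.8 q [ 0.62 -0.66]
dr [-0.198 -0.     0.   ] ytool [ 0.286  0.958 -0.   ] ztool [ 0.958 -0.286 -0.   ]
delta cm (goal axes) [-0.09 -0.07  0.05]
```

>>> apply_moves:
  increments:
    - {"gripper": 0, "delta_pos": [-1, 0, 0], "dr": [0, 0, 0]}
    - {"gripper": 0, "delta_pos": [-2.2, 0, 0], "dr": [-0.05, 0, 0]}
    - {"gripper": 0, "delta_pos": [-2.5, 0, 0], "dr": [-0.05, 0, 0]}
    - {"gripper": 0, "delta_pos": [-2.5, 0, 0], "dr": [-0.05, 0, 0]}
    - {"gripper": 0, "delta_pos": [-1.2, 0, 0], "dr": [-0.048, 0, 0]}

```text
t: 6.45
ee_pos: [445.4, 335.2, 299.8]
orientation: [0.072, 1.567, -0.068]
ft_force: [-0.5, 1.4, -2.7]
width: 20.0
```

```bash
python3 go.py -0.092 455 -11 295
```

```text
t 6.45 p [445.4 335.2 299.8] F [-0.5  1.4 -2.7] M [ 0.15 -0.09  0.01] w 20.0 q [ 0.62 -0.86]
dr [ 0.003  0.003 -0.002] ytool [0.089 0.996 0.002] ztool [ 0.996 -0.089  0.003]
delta cm (goal axes) [  0.48 -34.39   4.14]
```

>>> apply_moves:
  increments:
    - {"gripper": 0, "delta_pos": [0, -1.5, 0.2], "dr": [0, 0, 0]}
    - {"gripper": 0, "delta_pos": [0, -2.7, 0.3], "dr": [0, 0, 0]}
    - {"gripper": 0, "delta_pos": [0, -2.7, 0.3], "dr": [0, 0, 0]}
    - {"gripper": 0, "delta_pos": [0, -2.7, 0.3], "dr": [0, 0, 0]}
    - {"gripper": 0, "delta_pos": [0, -2.7, 0.3], "dr": [0, 0, 0]}

```text
t: 6.87
ee_pos: [446.1, 208.8, 295.5]
orientation: [0.072, 1.571, -0.074]
ft_force: [0.4, 0.6, -3.3]
width: 19.8
```

>>> apply_moves:
  increments:
    - {"gripper": 0, "delta_pos": [0, -2.7, 0.3], "dr": [0, 0, 0]}
    - {"gripper": 0, "delta_pos": [0, -2.7, 0.3], "dr": [0, 0, 0]}
    - {"gripper": 0, "delta_pos": [0, -2.7, 0.3], "dr": [0, 0, 0]}
    - {"gripper": 0, "delta_pos": [0, -2.7, 0.3], "dr": [0, 0, 0]}
    - {"gripper": 0, "delta_pos": [0, -2.7, 0.3], "dr": [0, 0, 0]}

```text
t: 7.28
ee_pos: [448.5, 73.1, 295.6]
orientation: [0.073, 1.571, -0.074]
ft_force: [0.4, -0.4, -4.1]
width: 19.6
```

>>> apply_moves:
  increments:
    - {"gripper": 0, "delta_pos": [0, -2.7, 0.3], "dr": [0, 0, 0]}
    - {"gripper": 0, "delta_pos": [0, -2.7, 0.3], "dr": [0, 0, 0]}
    - {"gripper": 0, "delta_pos": [0, -2.0, 0.2], "dr": [0, 0, 0]}
    - {"gripper": 0, "delta_pos": [0, -1.2, 0], "dr": [0, 0, 0]}
    - {"gripper": 0, "delta_pos": [0, 0, 0], "dr": [0, 0, 0]}

```text
t: 7.7
ee_pos: [448.5, -13.7, 295.6]
orientation: [0.074, 1.571, -0.076]
ft_force: [-0.3, 0.4, -3.5]
width: 20.0
```

```bash
python3 go.py -0.092 455 -11 295
python3 - <<'E'
from h import *
for n in('wrist','scene'):
    i,W=cam(n); save('hang_'+n+'.png',i); np.savez('pics/hang_'+n+'.npz',i=i,W=W)
    P=W.reshape(-1,3)
    b=P[(P[:,0]>520)&(P[:,0]<600)&(P[:,1]>-45)&(P[:,1]<15)&(P[:,2]>240)&(P[:,2]<275)]
    if len(b)>5:
        f=np.polyfit(b[:,0],b[:,1],1); print(n,'bar',len(b),f[0].round(4),np.polyval(f,[500,600]).round(1),'z',np.percentile(b[:,2],[50,75,95]).round(1))
E
python3 - <<'E'
import cv2,numpy as np
a=cv2.imread('pics/hang_wrist.png');b=cv2.imread('pics/hang_scene.png')[120:320,200:400]
b=cv2.resize(b,(288,288));c=np.zeros((384,800,3),np.uint8);c[:,:512]=a;c[:288,512:]=b;cv2.imwrite('pics/v3.png',c)
E
```

```text
t 7.7 p [448.5 -13.7 295.6] F [-0.3  0.4 -3.5] M [ 0.15 -0.14  0.  ] w 20.0 q [-0.06 -1.53]
dr [-0.004 -0.002  0.001] ytool [ 0.095  0.995 -0.001] ztool [ 0.995 -0.095 -0.002]
delta cm (goal axes) [0.06 0.33 0.62]
wrist bar 365 -0.0729 [-16.4 -23.7] z [253.6 254.2 254.9]
scene bar 101 -0.0783 [-17.7 -25.6] z [254.2 255.7 257.4]
```

View pics/v3.png

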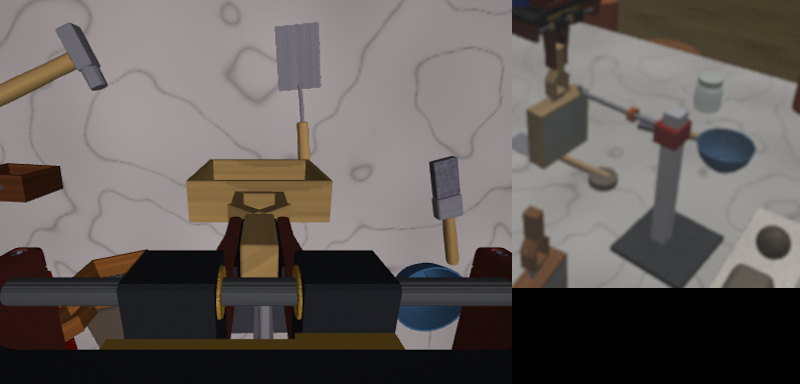

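The sieve is held upright with its mouth towards the robot (-x), and the bar tip is just ahead of the eye. The bar centre is at z≈249.3, on the line y≈-16.3-0.078(x-500).

>>> apply_moves:
  increments:
    - {"gripper": 0, "delta_pos": [0, 0.14, 0], "dr": [-0.015, 0, 0]}
    - {"gripper": 0, "delta_pos": [0, 0, 0.8], "dr": [0, 0, 0]}
    - {"gripper": 0, "delta_pos": [0, 0, 1.2], "dr": [0, 0, 0]}
    - {"gripper": 0, "delta_pos": [0, 0, 1.2], "dr": [0, 0, 0]}
    - {"gripper": 0, "delta_pos": [0, 0, 0.8], "dr": [0, 0, 0]}

```text
t: 8.22
ee_pos: [492.2, -12.6, 296.3]
orientation: [0.06, 1.569, -0.06]
ft_force: [0.4, -0.1, -3.8]
width: 20.0
```

>>> apply_moves:
  increments:
    - {"gripper": 0, "delta_pos": [0, 0, 0.8], "dr": [0, 0, 0]}
    - {"gripper": 0, "delta_pos": [0, 0, 1.0], "dr": [0, 0, 0]}
    - {"gripper": 0, "delta_pos": [0, 0, 1.0], "dr": [0, 0, 0]}
    - {"gripper": 0, "delta_pos": [0, 0, 1.0], "dr": [0, 0, 0]}
    - {"gripper": 0, "delta_pos": [0, 0, 0], "dr": [0, 0, 0]}

```text
t: 8.63
ee_pos: [529.9, -16.0, 296.2]
orientation: [0.06, 1.569, -0.06]
ft_force: [0.9, -0.5, -3.2]
width: 20.0
```

```bash
python3 go.py -0.08 527 -18.4 279
python3 - <<'E'
from h import *
for n in('wrist','scene'):
    i,W=cam(n); save('in_'+n+'.png',i)
    P=W.reshape(-1,3)
    b=P[(P[:,0]>535)&(P[:,0]<605)&(P[:,1]>-45)&(P[:,1]<15)&(P[:,2]>240)&(P[:,2]<265)]
    if len(b)>5:
        f=np.polyfit(b[:,0],b[:,1],1); print(n,'bar',len(b),f[0].round(4),np.polyval(f,[500,600]).round(1),'z',np.percentile(b[:,2],[50,75,95]).round(1))
a=cv2.imread('pics/in_scene.png')[120:320,200:400]
cv2.imwrite('pics/v4.png',cv2.resize(a,(600,600),interpolation=cv2.INTER_CUBIC))
E
```

```text
t 8.63 p [529.9 -16.  296.2] F [ 0.9 -0.5 -3.2] M [ 0.02 -0.34  0.05] w 20.0 q [-0.05 -1.55]
dr [ 0.003  0.001 -0.   ] ytool [0.077 0.997 0.   ] ztool [ 0.997 -0.077  0.001]
delta cm (goal axes) [ 1.72 -0.26 -0.27]
scene bar 156 -0.0991 [-15.6 -25.5] z [253.9 256.5 262.6]
```

View pics/v4.png

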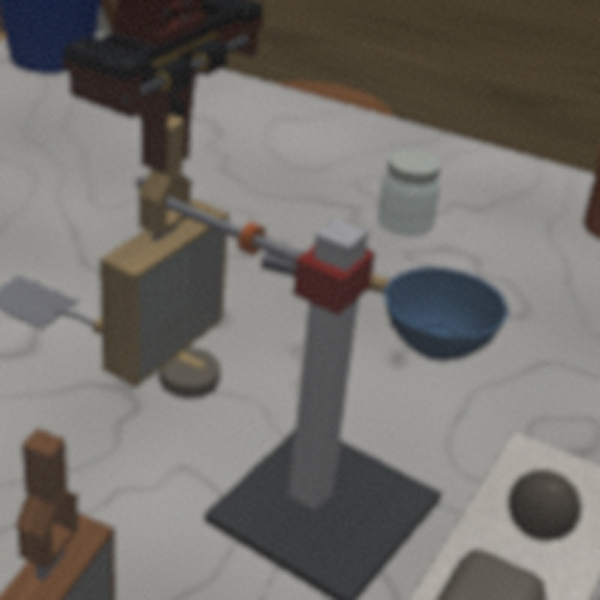

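The eye is over the bar and past the upturned tip, which shows behind the handle at (145,183). Now I'll lower and feel for the bar.

>>> apply_moves:
  increments:
    - {"gripper": 0, "delta_pos": [0.4, -0.25, 0], "dr": [0, 0, 0]}
    - {"gripper": 0, "delta_pos": [0.5, 0, 0], "dr": [0, 0, 0]}
    - {"gripper": 0, "delta_pos": [0.4, 0, 0], "dr": [0, 0, 0]}
    - {"gripper": 0, "delta_pos": [0.2, 0, 0], "dr": [0, 0, 0]}
    - {"gripper": 0, "delta_pos": [0, 0, 0], "dr": [0, 0, 0]}

```text
t: 9.15
ee_pos: [526.9, -18.3, 280.4]
orientation: [0.06, 1.571, -0.06]
ft_force: [-0.9, 0.1, -3.1]
width: 20.3
```

>>> apply_moves:
  increments:
    - {"gripper": 0, "delta_pos": [0.1, 0, 0], "dr": [0, 0, 0]}
    - {"gripper": 0, "delta_pos": [0, 0, 0], "dr": [0, 0, 0]}
    - {"gripper": 0, "delta_pos": [0.1, 0, 0], "dr": [0, 0, 0]}
    - {"gripper": 0, "delta_pos": [0, 0, 0], "dr": [0, 0, 0]}
    - {"gripper": 0, "delta_pos": [0, 0, 0], "dr": [0, 0, 0]}

```text
t: 9.57
ee_pos: [527.7, -18.2, 279.4]
orientation: [0.06, 1.57, -0.06]
ft_force: [0.8, 0.7, -3.5]
width: 19.9
```

```bash
python3 go.py -0.08 527 -18.4 279
```

```text
t 9.57 p [527.7 -18.2 279.4] F [ 0.8  0.7 -3.5] M [ 0.09 -0.1  -0.01] w 19.9 q [-0.06 -1.55]
dr [ 0.003  0.    -0.   ] ytool [0.077 0.997 0.   ] ztool [ 0.997 -0.077  0.   ]
delta cm (goal axes) [ 0.04 -0.02 -0.07]
```

>>> apply_moves:
  increments:
    - {"gripper": 0, "delta_pos": [0.1, 0, 0], "dr": [0, 0, 0]}
    - {"gripper": 0, "delta_pos": [0, 0, 0], "dr": [0, 0, 0]}
    - {"gripper": 0, "delta_pos": [0, 0, 0], "dr": [0, 0, 0]}
    - {"gripper": 0, "delta_pos": [0, 0, 0], "dr": [0, 0, 0]}
    - {"gripper": 0, "delta_pos": [0, 0, 0], "dr": [0, 0, 0]}

```text
t: 9.98
ee_pos: [527.9, -18.1, 278.5]
orientation: [0.061, 1.569, -0.06]
ft_force: [0.1, 2.4, 0.5]
width: 19.9
```

>>> apply_moves:
  increments:
    - {"gripper": 0, "delta_pos": [0.1, 0, 0], "dr": [0, 0, 0]}
    - {"gripper": 0, "delta_pos": [0, 0, 0], "dr": [0, 0, 0]}
    - {"gripper": 0, "delta_pos": [0, 0, 0], "dr": [0, 0, 0]}
    - {"gripper": 0, "delta_pos": [0, 0, 0], "dr": [0, 0, 0]}
    - {"gripper": 0, "delta_pos": [0, 0, 0], "dr": [0, 0, 0]}

```text
t: 10.4
ee_pos: [527.9, -18.0, 277.7]
orientation: [0.061, 1.569, -0.06]
ft_force: [-0.6, 4.9, 5.7]
width: 20.0
```

>>> apply_moves:
  increments:
    - {"gripper": 0, "delta_pos": [-0.08, 0.1, 0], "dr": [0, 0, 0]}
    - {"gripper": 0, "delta_pos": [0, 0, 0], "dr": [0, 0, 0]}
    - {"gripper": 0, "delta_pos": [0, 0, 0], "dr": [0, 0, 0]}
    - {"gripper": 0, "delta_pos": [0, 0, 0], "dr": [0, 0, 0]}
    - {"gripper": 0, "delta_pos": [0, 0, 0], "dr": [0, 0, 0]}

```text
t: 10.82
ee_pos: [527.8, -17.3, 277.9]
orientation: [0.06, 1.57, -0.06]
ft_force: [0.7, 1.4, -0.4]
width: 19.8
```

```bash
python3 go.py -0.08 527 -18.4 279
```

```text
t 10.82 p [527.8 -17.3 277.9] F [ 0.7  1.4 -0.4] M [ 0.4  -0.46 -0.  ] w 19.8 q [-0.06 -1.55]
dr [0.003 0.    0.   ] ytool [ 0.077  0.997 -0.   ] ztool [ 0.997 -0.077  0.   ]
delta cm (goal axes) [-0.11 -0.11 -0.07]
```

>>> apply_moves:
  increments:
    - {"gripper": 0, "delta_pos": [-0.03, 0, 0.3], "dr": [0, 0, 0]}
    - {"gripper": 0, "delta_pos": [0, 0, 0.5], "dr": [0, 0, 0]}
    - {"gripper": 0, "delta_pos": [0, 0, 0.5], "dr": [0, 0, 0]}
    - {"gripper": 0, "delta_pos": [0, 0, 0.5], "dr": [0, 0, 0]}
    - {"gripper": 0, "delta_pos": [0, 0, 0.2], "dr": [0, 0, 0]}

```text
t: 11.23
ee_pos: [548.4, -19.0, 278.0]
orientation: [0.06, 1.57, -0.06]
ft_force: [-0.6, 1.5, -1.0]
width: 19.9
```

>>> apply_moves:
  increments:
    - {"gripper": 0, "delta_pos": [0, 0, 0.5], "dr": [0, 0, 0]}
    - {"gripper": 0, "delta_pos": [0, 0, 0.5], "dr": [0, 0, 0]}
    - {"gripper": 0, "delta_pos": [0, 0, 0.5], "dr": [0, 0, 0]}
    - {"gripper": 0, "delta_pos": [0, 0, 0.3], "dr": [0, 0, 0]}
    - {"gripper": 0, "delta_pos": [0, 0, 0.2], "dr": [0, 0, 0]}

```text
t: 11.65
ee_pos: [568.1, -20.6, 278.2]
orientation: [0.06, 1.57, -0.061]
ft_force: [-0.6, 1.0, -2.5]
width: 20.0
```

>>> apply_moves:
  increments:
    - {"gripper": 0, "delta_pos": [0.02, 0.03, 0.5], "dr": [0, 0, 0]}
    - {"gripper": 0, "delta_pos": [0, 0, 0.5], "dr": [0, 0, 0]}
    - {"gripper": 0, "delta_pos": [0, 0, 0.5], "dr": [0, 0, 0]}
    - {"gripper": 0, "delta_pos": [0, 0, 0.3], "dr": [0, 0, 0]}
    - {"gripper": 0, "delta_pos": [0, 0, 0.2], "dr": [0, 0, 0]}

```text
t: 12.07
ee_pos: [588.0, -21.9, 278.0]
orientation: [0.06, 1.57, -0.061]
ft_force: [0.1, -0.6, -2.5]
width: 19.9
```

>>> apply_moves:
  increments:
    - {"gripper": 0, "delta_pos": [0, 0, 0.2], "dr": [0, 0, 0]}
    - {"gripper": 0, "delta_pos": [0, 0, 0.2], "dr": [0, 0, 0]}
    - {"gripper": 0, "delta_pos": [0, 0, 0.1], "dr": [0, 0, 0]}
    - {"gripper": 0, "delta_pos": [0, 0, 0.1], "dr": [0, 0, 0]}
    - {"gripper": 0, "delta_pos": [0, 0, 0], "dr": [0, 0, 0]}

```text
t: 12.48
ee_pos: [593.6, -22.2, 278.1]
orientation: [0.06, 1.57, -0.061]
ft_force: [-1.1, -2.2, -1.5]
width: 20.1
```

```bash
python3 go.py -0.08 527 -18.4 279
```

```text
t 12.48 p [593.6 -22.2 278.1] F [-1.1 -2.2 -1.5] M [-0.29 -0.02  0.01] w 20.1 q [-0.06 -1.55]
dr [0.003 0.    0.   ] ytool [ 0.077  0.997 -0.   ] ztool [ 0.997 -0.077  0.   ]
delta cm (goal axes) [-0.09 -0.15 -6.67]
```

>>> apply_moves:
  increments:
    - {"gripper": 0, "delta_pos": [0, -0.07, 0.1], "dr": [0, 0, 0]}
    - {"gripper": 0, "delta_pos": [0, 0, 0.1], "dr": [0, 0, 0]}
    - {"gripper": 0, "delta_pos": [0, 0, 0.1], "dr": [0, 0, 0]}
    - {"gripper": 0, "delta_pos": [0, 0, 0.1], "dr": [0, 0, 0]}
    - {"gripper": 0, "delta_pos": [0, 0, 0], "dr": [0, 0, 0]}

```text
t: 12.9
ee_pos: [597.7, -22.9, 278.0]
orientation: [0.06, 1.57, -0.06]
ft_force: [0.6, 1.5, -2.9]
width: 20.0
```

>>> apply_moves:
  increments:
    - {"gripper": 0, "delta_pos": [0, 0, 0.05], "dr": [0, 0, 0]}
    - {"gripper": 0, "delta_pos": [0, 0, 0.05], "dr": [0, 0, 0]}
    - {"gripper": 0, "delta_pos": [0, 0, 0.05], "dr": [0, 0, 0]}
    - {"gripper": 0, "delta_pos": [0, 0, 0], "dr": [0, 0, 0]}
    - {"gripper": 0, "delta_pos": [0, 0, 0], "dr": [0, 0, 0]}

```text
t: 13.32
ee_pos: [599.0, -23.1, 278.1]
orientation: [0.06, 1.57, -0.06]
ft_force: [0.4, 1.0, -2.8]
width: 19.8
```

>>> apply_moves:
  increments:
    - {"gripper": 0, "delta_pos": [0.03, 0, 0.05], "dr": [0, 0, 0]}
    - {"gripper": 0, "delta_pos": [0, 0, 0.05], "dr": [0, 0, 0]}
    - {"gripper": 0, "delta_pos": [0, 0, 0.05], "dr": [0, 0, 0]}
    - {"gripper": 0, "delta_pos": [0, 0, 0], "dr": [0, 0, 0]}
    - {"gripper": 0, "delta_pos": [0, 0, 0], "dr": [0, 0, 0]}

```text
t: 13.73
ee_pos: [600.5, -23.2, 277.9]
orientation: [0.06, 1.57, -0.06]
ft_force: [-0.9, 0.6, -1.4]
width: 20.2
```

>>> apply_moves:
  increments:
    - {"gripper": 0, "delta_pos": [0, 0, 0.05], "dr": [0, 0, 0]}
    - {"gripper": 0, "delta_pos": [0, 0, 0.05], "dr": [0, 0, 0]}
    - {"gripper": 0, "delta_pos": [0, 0, 0], "dr": [0, 0, 0]}
    - {"gripper": 0, "delta_pos": [0, 0, 0], "dr": [0, 0, 0]}
    - {"gripper": 0, "delta_pos": [0, 0, 0], "dr": [0, 0, 0]}

```text
t: 14.15
ee_pos: [601.5, -23.3, 277.8]
orientation: [0.06, 1.57, -0.06]
ft_force: [-0.4, 1.4, -1.3]
width: 20.3
```

>>> apply_moves:
  increments:
    - {"gripper": 0, "delta_pos": [0, 0, 0.05], "dr": [0, 0, 0]}
    - {"gripper": 0, "delta_pos": [0, 0, 0.05], "dr": [0, 0, 0]}
    - {"gripper": 0, "delta_pos": [0, 0, 0], "dr": [0, 0, 0]}
    - {"gripper": 0, "delta_pos": [0, 0, 0], "dr": [0, 0, 0]}
    - {"gripper": 0, "delta_pos": [0, 0, 0], "dr": [0, 0, 0]}

```text
t: 14.57
ee_pos: [602.5, -23.4, 277.8]
orientation: [0.06, 1.57, -0.06]
ft_force: [-1.6, 1.7, -0.8]
width: 19.9
```

```bash
python3 - <<'E'
from h import *
i,W=cam('scene'); save('s5.png',i); P=W.reshape(-1,3)
b=P[(P[:,0]>595)&(P[:,0]<645)&(P[:,1]>-55)&(P[:,1]<5)&(P[:,2]>230)&(P[:,2]<262)]
hs=(W[...,0]>608)&(W[...,0]<640)&(np.abs(W[...,1]+26)<20)&(W[...,2]>236)&(W[...,2]<268)
c=i.astype(int); org=hs&(c[...,0]>c[...,2]+50); print(org.sum(), np.percentile(W[org],[2,50,98],axis=0).round(1))
a=cv2.resize(i[150:250,240:340],(600,600),interpolation=cv2.INTER_CUBIC); save('v5.png',a)
print(ctrl.get_obs()['ft_force'])
E
```

```text
30 [[616.5 -37.9 254.1]
 [623.5 -31.1 260.3]
 [628.9 -24.9 265.3]]
[-1.84487759  2.02142262 -0.76103175]
```

View pics/v5.png

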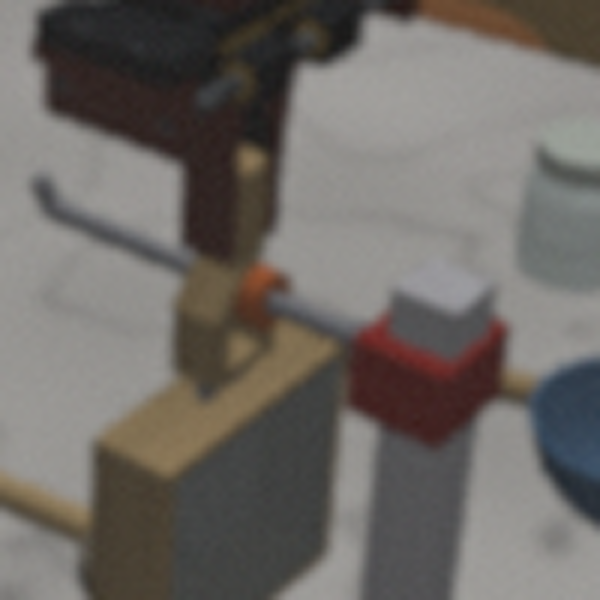

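The handle is nearly at the orange collar, at (262,295) in the crop. I'll creep on.

>>> apply_moves:
  increments:
    - {"gripper": 0, "delta_pos": [0, 0, 0.05], "dr": [0, 0, 0]}
    - {"gripper": 0, "delta_pos": [0, 0, 0], "dr": [0, 0, 0]}
    - {"gripper": 0, "delta_pos": [0, 0, 0.03], "dr": [0, 0, 0]}
    - {"gripper": 0, "delta_pos": [0, 0, 0], "dr": [0, 0, 0]}
    - {"gripper": 0, "delta_pos": [0, 0, 0], "dr": [0, 0, 0]}

```text
t: 15.03
ee_pos: [603.2, -23.5, 277.8]
orientation: [0.06, 1.57, -0.06]
ft_force: [-1.8, 2.4, -1.0]
width: 19.9
```

>>> apply_moves:
  increments:
    - {"gripper": 0, "delta_pos": [0, 0, 0.05], "dr": [0, 0, 0]}
    - {"gripper": 0, "delta_pos": [0, 0, 0], "dr": [0, 0, 0]}
    - {"gripper": 0, "delta_pos": [0, 0, 0.03], "dr": [0, 0, 0]}
    - {"gripper": 0, "delta_pos": [0, 0, 0], "dr": [0, 0, 0]}
    - {"gripper": 0, "delta_pos": [0, 0, 0], "dr": [0, 0, 0]}

```text
t: 15.45
ee_pos: [603.7, -23.6, 277.7]
orientation: [0.06, 1.571, -0.06]
ft_force: [-3.4, 2.7, -0.1]
width: 20.1
```

>>> apply_moves:
  increments:
    - {"gripper": 0, "delta_pos": [0, 0, 0.04], "dr": [0, 0, 0]}
    - {"gripper": 0, "delta_pos": [0, 0, 0], "dr": [0, 0, 0]}
    - {"gripper": 0, "delta_pos": [0, 0, 0], "dr": [0, 0, 0]}
    - {"gripper": 0, "delta_pos": [0, 0, 0], "dr": [0, 0, 0]}
    - {"gripper": 0, "delta_pos": [0, 0, 0], "dr": [0, 0, 0]}

```text
t: 15.87
ee_pos: [603.8, -23.5, 277.6]
orientation: [0.06, 1.571, -0.06]
ft_force: [-4.9, 2.8, 0.6]
width: 20.1
```

>>> apply_moves:
  increments:
    - {"gripper": 0, "delta_pos": [0, 0.04, 0], "dr": [0, 0, 0]}
    - {"gripper": 0, "delta_pos": [0, 0, 0], "dr": [0, 0, 0]}
    - {"gripper": 30, "delta_pos": [0, 0, 0], "dr": [0, 0, 0]}
    - {"gripper": 45, "delta_pos": [0, 0, 0], "dr": [0, 0, 0]}
    - {"gripper": 50, "delta_pos": [0, 0, 0], "dr": [0, 0, 0]}

```text
t: 16.28
ee_pos: [605.4, -23.5, 278.3]
orientation: [0.06, 1.568, -0.061]
ft_force: [0.2, 0.3, -0.3]
width: 36.0
```

>>> apply_moves:
  increments:
    - {"gripper": 50, "delta_pos": [0, 0, 0], "dr": [0, 0, 0]}
    - {"gripper": 50, "delta_pos": [-0.5, 0, 0], "dr": [0, 0, 0]}
    - {"gripper": 50, "delta_pos": [-2, 0, 0], "dr": [0, 0, 0]}
    - {"gripper": 50, "delta_pos": [-3, 0, 0], "dr": [0, 0, 0]}
    - {"gripper": 50, "delta_pos": [-2.0, 0, 0], "dr": [0, 0, 0]}

```text
t: 16.7
ee_pos: [605.0, -23.3, 355.2]
orientation: [0.06, 1.568, -0.06]
ft_force: [0.9, -0.2, 0.4]
width: 43.9
```

```bash
python3 - <<'E'
from h import *
i,W=cam('scene'); save('s6.png',i)
a=cv2.resize(i[150:250,240:340],(600,600),interpolation=cv2.INTER_CUBIC); save('v6.png',a)
E
python3 go.py 0.11 500 -200 345 618.7 -288.2 290; python3 go.py 0.11  618.7 -288.2 290
```

```text
t 16.75 p [606.8 -23.4 359.5] F [ 1.4 -0.8  2.9] M [ 0.05 -0.21 -0.04] w 44.2 q [-0.06 -1.55]
dr [-0.187  0.008  0.001] ytool [0.077 0.997 0.   ] ztool [ 0.997 -0.077  0.008]
delta cm (goal axes) [  1.45 -16.38 -12.55]
delta cm (goal axes) [  5.5  -10.07  10.83]
t 16.75 p [606.8 -23.4 359.5] F [ 1.4 -0.8  2.9] M [ 0.05 -0.21 -0.04] w 44.2 q [-0.06 -1.55]
dr [-0.187  0.008  0.001] ytool [0.077 0.997 0.   ] ztool [ 0.997 -0.077  0.008]
delta cm (goal axes) [  6.95 -26.45  -1.72]
```

View pics/v6.png

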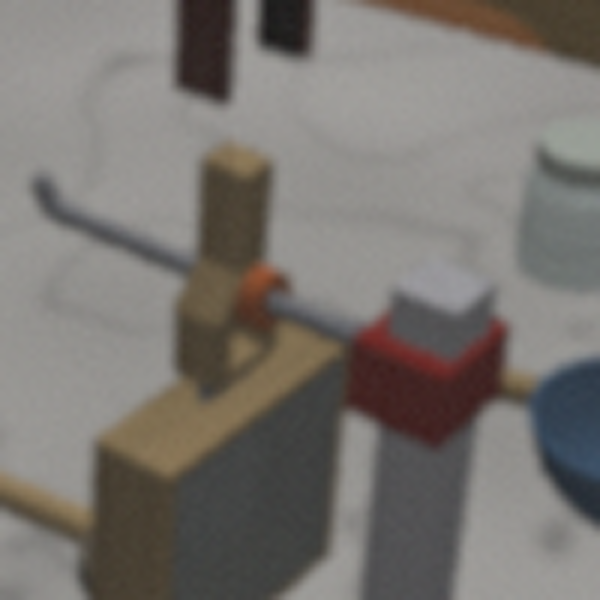

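The large sieve hangs straight, with its handle against the collar (still at (262,295) in the crop). Next is the medium.

>>> apply_moves:
  increments:
    - {"gripper": 80, "delta_pos": [0, 0, 0], "dr": [-0.094, 0, 0]}
    - {"gripper": 80, "delta_pos": [0, -2, 0], "dr": [-0.093, 0, 0]}
    - {"gripper": 80, "delta_pos": [0, -3.5, 0], "dr": [0, 0, 0]}
    - {"gripper": 80, "delta_pos": [0, -3.5, 0], "dr": [0, 0, 0]}
    - {"gripper": 80, "delta_pos": [0, -3.5, 0], "dr": [0, 0, 0]}

```text
t: 17.17
ee_pos: [616.6, -148.7, 353.3]
orientation: [-0.088, 1.568, 0.087]
ft_force: [0.3, 0.2, 0.5]
width: 69.7
```

>>> apply_moves:
  increments:
    - {"gripper": 80, "delta_pos": [0, -3.5, 0], "dr": [0, 0, 0]}
    - {"gripper": 80, "delta_pos": [0, -3.5, 0], "dr": [0, 0, 0]}
    - {"gripper": 80, "delta_pos": [2, -3.5, 0], "dr": [0, 0, 0]}
    - {"gripper": 80, "delta_pos": [3, -2.5, 0], "dr": [0, 0, 0]}
    - {"gripper": 80, "delta_pos": [2, -1, 0], "dr": [0, 0, 0]}

```text
t: 17.58
ee_pos: [631.3, -290.4, 281.0]
orientation: [-0.085, 1.569, 0.084]
ft_force: [-0.5, 0.4, -1.1]
width: 70.1
```

>>> apply_moves:
  increments:
    - {"gripper": 80, "delta_pos": [0, 0, 0], "dr": [0, 0, 0]}
    - {"gripper": 80, "delta_pos": [0, 0, 0], "dr": [0, 0, 0]}
    - {"gripper": 80, "delta_pos": [0, 0, 0], "dr": [0, 0, 0]}
    - {"gripper": 80, "delta_pos": [0, 0, 0], "dr": [0, 0, 0]}
    - {"gripper": 80, "delta_pos": [0, 0, 0], "dr": [0, 0, 0]}

```text
t: 18.0
ee_pos: [632.6, -285.9, 285.0]
orientation: [-0.089, 1.566, 0.087]
ft_force: [-0.1, -0.1, -0.7]
width: 70.1
```

```bash
cat > wr.py <<'E'
from h import *; import sys
cx,cy,zt=map(float,sys.argv[1:4])
i,W=cam('wrist'); P=W.reshape(-1,3)
g=P[(np.hypot(P[:,0]-cx,P[:,1]-cy)<30)&(P[:,2]>zt-8)&(P[:,2]<zt+10)]
r=cv2.minAreaRect(g[:,:2].astype(np.float32)); print(len(g),np.round(r[0],1),np.round(r[1],1),round(r[2],1),'z',np.median(g[:,2]).round(1))
E
python3 wr.py 618 -288 223; python3 go.py 0.11 617 -287.5 192
```

```text
678 [ 616.7 -289.9] [23.8 19.5] 6.5 z 222.2
t 18.05 p [ 632.5 -285.9  284.7] F [ 0.5 -0.5  0.1] M [ 0.07 -0.11 -0.  ] w 70.3 q [-0.44 -2.12]
dr [0.002 0.002 0.001] ytool [-0.111  0.994 -0.001] ztool [0.994 0.111 0.002]
delta cm (goal axes) [ 9.27  0.02 -1.56]
```

>>> apply_moves:
  increments:
    - {"gripper": 80, "delta_pos": [0, -0.2, -1.68], "dr": [0, 0, 0]}
    - {"gripper": 80, "delta_pos": [1.5, 0, 0], "dr": [0, 0, 0]}
    - {"gripper": 80, "delta_pos": [3, 0, 0], "dr": [0, 0, 0]}
    - {"gripper": 80, "delta_pos": [3, 0, 0], "dr": [0, 0, 0]}
    - {"gripper": 80, "delta_pos": [1.85, 0, 0], "dr": [0, 0, 0]}

```text
t: 18.47
ee_pos: [614.6, -289.6, 187.7]
orientation: [-0.087, 1.57, 0.088]
ft_force: [-0.6, 0.2, 0.1]
width: 70.0
```

>>> apply_moves:
  increments:
    - {"gripper": 80, "delta_pos": [0, 0, 0], "dr": [0, 0, 0]}
    - {"gripper": 80, "delta_pos": [0, 0, 0], "dr": [0, 0, 0]}
    - {"gripper": 50, "delta_pos": [0, 0, 0], "dr": [0, 0, 0]}
    - {"gripper": 40, "delta_pos": [0, 0, 0], "dr": [0, 0, 0]}
    - {"gripper": 30, "delta_pos": [0, 0, 0], "dr": [0, 0, 0]}

```text
t: 18.88
ee_pos: [616.3, -290.9, 191.3]
orientation: [-0.088, 1.566, 0.085]
ft_force: [0.1, -0.6, -0.5]
width: 54.0
```

```bash
python3 go.py 0.11 616 -289.7 191
```

```text
t 18.88 p [ 616.3 -290.9  191.3] F [ 0.1 -0.6 -0.5] M [ 0.08 -0.12 -0.03] w 54.0 q [-0.46 -2.14]
dr [0.    0.003 0.002] ytool [-0.11   0.994 -0.002] ztool [0.994 0.11  0.003]
delta cm (goal axes) [ 0.03  0.12 -0.01]
```

>>> apply_moves:
  increments:
    - {"gripper": 30, "delta_pos": [0, 0.1, 0], "dr": [0, 0, 0]}
    - {"gripper": 20, "delta_pos": [0, 0, 0], "dr": [0, 0, 0]}
    - {"gripper": 0, "delta_pos": [0, 0, 0], "dr": [0, 0, 0]}
    - {"gripper": 0, "delta_pos": [0, 0, 0], "dr": [0, 0, 0]}
    - {"gripper": 0, "delta_pos": [0, 0, 0], "dr": [0, 0, 0]}

```text
t: 19.3
ee_pos: [615.1, -289.5, 189.3]
orientation: [-0.086, 1.569, 0.087]
ft_force: [-0.3, 0.9, 0.6]
width: 20.6
```

>>> apply_moves:
  increments:
    - {"gripper": 0, "delta_pos": [0, 0, 0], "dr": [0, 0, 0]}
    - {"gripper": 0, "delta_pos": [0, 0, 0], "dr": [0, 0, 0]}
    - {"gripper": 0, "delta_pos": [0, 0, 0], "dr": [0, 0, 0]}
    - {"gripper": 0, "delta_pos": [0, 0, 0], "dr": [0, 0, 0]}
    - {"gripper": 0, "delta_pos": [0, 0, 0], "dr": [0, 0, 0]}

```text
t: 19.72
ee_pos: [615.0, -289.5, 189.2]
orientation: [-0.086, 1.569, 0.087]
ft_force: [-0.1, 0.7, -0.1]
width: 20.1
```

```bash
python3 go.py -0.085 616 -289.7 295 430 -200 295  447 -10 295
```

```text
t 19.72 p [ 615.  -289.5  189.2] F [-0.1  0.7 -0.1] M [ 0.17 -0.05  0.01] w 20.1 q [-0.46 -2.14]
dr [ 0.195 -0.    -0.   ] ytool [-0.11   0.994  0.   ] ztool [ 0.994  0.11  -0.   ]
delta cm (goal axes) [-1.058e+01 -1.000e-02  1.000e-01]
delta cm (goal axes) [  0.     7.36 -19.29]
delta cm (goal axes) [ 0.   19.08  0.08]
```

>>> apply_moves:
  increments:
    - {"gripper": 0, "delta_pos": [-1, 0, 0], "dr": [0, 0, 0]}
    - {"gripper": 0, "delta_pos": [-2.5, 0, 0], "dr": [0, 0, 0]}
    - {"gripper": 0, "delta_pos": [-3, 0, 0], "dr": [0, 0, 0]}
    - {"gripper": 0, "delta_pos": [-2.5, 0, 0], "dr": [0.095, 0, 0]}
    - {"gripper": 0, "delta_pos": [-1.4, 0, 0], "dr": [0.1, 0, 0]}

```text
t: 20.13
ee_pos: [616.2, -290.1, 297.4]
orientation: [0.068, 1.566, -0.071]
ft_force: [1.1, -0.4, -2.0]
width: 19.7
```

>>> apply_moves:
  increments:
    - {"gripper": 0, "delta_pos": [0, 0.5, -1.3], "dr": [0, 0, 0]}
    - {"gripper": 0, "delta_pos": [0, 1, -2.8], "dr": [0, 0, 0]}
    - {"gripper": 0, "delta_pos": [0, 1, -2.8], "dr": [0, 0, 0]}
    - {"gripper": 0, "delta_pos": [0, 1, -2.8], "dr": [0, 0, 0]}
    - {"gripper": 0, "delta_pos": [0, 1, -2.8], "dr": [0, 0, 0]}

```text
t: 20.55
ee_pos: [493.0, -233.6, 293.6]
orientation: [0.067, 1.57, -0.067]
ft_force: [-0.3, -1.2, -2.3]
width: 20.0
```

>>> apply_moves:
  increments:
    - {"gripper": 0, "delta_pos": [0, 1.5, -2.6], "dr": [0, 0, 0]}
    - {"gripper": 0, "delta_pos": [0, 1.5, -2.6], "dr": [0, 0, 0]}
    - {"gripper": 0, "delta_pos": [0, 2.4, -1.6], "dr": [0, 0, 0]}
    - {"gripper": 0, "delta_pos": [0, 2.8, 0], "dr": [0, 0, 0]}
    - {"gripper": 0, "delta_pos": [0, 2.8, 0], "dr": [0, 0, 0]}

```text
t: 20.97
ee_pos: [434.9, -118.1, 294.1]
orientation: [0.068, 1.569, -0.068]
ft_force: [0.4, -0.1, -1.7]
width: 20.1
```

>>> apply_moves:
  increments:
    - {"gripper": 0, "delta_pos": [0, 2.8, 0], "dr": [0, 0, 0]}
    - {"gripper": 0, "delta_pos": [0, 2.8, 0], "dr": [0, 0, 0]}
    - {"gripper": 0, "delta_pos": [0, 2.5, 0], "dr": [0, 0, 0]}
    - {"gripper": 0, "delta_pos": [0, 1.5, 0], "dr": [0, 0, 0]}
    - {"gripper": 0, "delta_pos": [0, 0, 0], "dr": [0, 0, 0]}

```text
t: 21.38
ee_pos: [444.2, -20.9, 293.9]
orientation: [0.065, 1.569, -0.064]
ft_force: [-0.9, 0.1, -1.2]
width: 19.6
```

```bash
python3 go.py -0.085 447 -10.1 293.4
```

```text
t 21.38 p [444.2 -20.9 293.9] F [-0.9  0.1 -1.2] M [ 0.06 -0.15  0.06] w 19.6 q [-0.07 -1.56]
dr [ 0.003  0.001 -0.001] ytool [0.082 0.997 0.001] ztool [ 0.997 -0.082  0.001]
delta cm (goal axes) [0.05 1.1  0.19]
```

>>> apply_moves:
  increments:
    - {"gripper": 0, "delta_pos": [0, 0.8, 0], "dr": [0, 0, 0]}
    - {"gripper": 0, "delta_pos": [0, 0.3, 0.5], "dr": [0, 0, 0]}
    - {"gripper": 0, "delta_pos": [0, 0, 0.5], "dr": [0, 0, 0]}
    - {"gripper": 0, "delta_pos": [0, 0, 0], "dr": [0, 0, 0]}
    - {"gripper": 0, "delta_pos": [0, 0, 0], "dr": [0, 0, 0]}

```text
t: 21.8
ee_pos: [455.4, -13.6, 293.2]
orientation: [0.067, 1.57, -0.067]
ft_force: [-0.2, 0.2, -2.2]
width: 19.6
```

```bash
python3 go.py -0.085 454 -10.7 293.4
```

```text
t 21.8 p [455.4 -13.6 293.2] F [-0.2  0.2 -2.2] M [ 0.05 -0.11  0.01] w 19.6 q [-0.06 -1.54]
dr [-0.001 -0.     0.   ] ytool [ 0.086  0.996 -0.   ] ztool [ 0.996 -0.086 -0.   ]
delta cm (goal axes) [-0.02  0.28 -0.16]
```

>>> apply_moves:
  increments:
    - {"gripper": 0, "delta_pos": [0, 0.25, 0.4], "dr": [0, 0, 0]}
    - {"gripper": 0, "delta_pos": [0, 0, 0.8], "dr": [0, 0, 0]}
    - {"gripper": 0, "delta_pos": [0, 0, 0.8], "dr": [0, 0, 0]}
    - {"gripper": 0, "delta_pos": [0, 0, 0.8], "dr": [0, 0, 0]}
    - {"gripper": 0, "delta_pos": [0, 0, 0.8], "dr": [0, 0, 0]}

```text
t: 22.22
ee_pos: [492.2, -13.7, 293.3]
orientation: [0.067, 1.57, -0.067]
ft_force: [-0.6, 0.1, -1.4]
width: 20.1
```

>>> apply_moves:
  increments:
    - {"gripper": 0, "delta_pos": [0, 0, 0.8], "dr": [0, 0, 0]}
    - {"gripper": 0, "delta_pos": [0, 0, 0.8], "dr": [0, 0, 0]}
    - {"gripper": 0, "delta_pos": [0, 0, 0.8], "dr": [0, 0, 0]}
    - {"gripper": 0, "delta_pos": [0, 0, 0.8], "dr": [0, 0, 0]}
    - {"gripper": 0, "delta_pos": [0, 0, 0.2], "dr": [0, 0, 0]}

```text
t: 22.63
ee_pos: [526.4, -16.6, 293.3]
orientation: [0.067, 1.569, -0.067]
ft_force: [-0.3, 0.2, -1.9]
width: 20.1
```

>>> apply_moves:
  increments:
    - {"gripper": 0, "delta_pos": [0, 0, 0], "dr": [0, 0, 0]}
    - {"gripper": 0, "delta_pos": [0.4, 0, 0], "dr": [0, 0, 0]}
    - {"gripper": 0, "delta_pos": [0.5, 0, 0], "dr": [0, 0, 0]}
    - {"gripper": 0, "delta_pos": [0.4, 0, 0], "dr": [0, 0, 0]}
    - {"gripper": 0, "delta_pos": [0, 0, 0], "dr": [0, 0, 0]}

```text
t: 23.05
ee_pos: [523.9, -16.4, 279.1]
orientation: [0.067, 1.572, -0.067]
ft_force: [-0.2, 0.2, -2.8]
width: 19.7
```

```bash
python3 go.py -0.085 528 -17 276
```

```text
t 23.05 p [523.9 -16.4 279.1] F [-0.2  0.2 -2.8] M [ 0.09 -0.1  -0.05] w 19.7 q [-0.05 -1.54]
dr [ 0.    -0.002  0.   ] ytool [ 0.085  0.996 -0.   ] ztool [ 0.996 -0.085 -0.002]
delta cm (goal axes) [ 0.31 -0.03  0.41]
```

>>> apply_moves:
  increments:
    - {"gripper": 0, "delta_pos": [0, 0, 0.4], "dr": [0, 0, 0]}
    - {"gripper": 0, "delta_pos": [0.1, 0, 0], "dr": [0, 0, 0]}
    - {"gripper": 0, "delta_pos": [0.1, 0, 0], "dr": [0, 0, 0]}
    - {"gripper": 0, "delta_pos": [0, 0, 0], "dr": [0, 0, 0]}
    - {"gripper": 0, "delta_pos": [0, 0, 0], "dr": [0, 0, 0]}

```text
t: 23.47
ee_pos: [528.9, -16.8, 278.3]
orientation: [0.067, 1.57, -0.067]
ft_force: [0.7, 0.7, -2.4]
width: 19.7
```

>>> apply_moves:
  increments:
    - {"gripper": 0, "delta_pos": [0.05, 0, 0], "dr": [0, 0, 0]}
    - {"gripper": 0, "delta_pos": [0, 0, 0], "dr": [0, 0, 0]}
    - {"gripper": 0, "delta_pos": [0, 0, 0], "dr": [0, 0, 0]}
    - {"gripper": 0, "delta_pos": [0, 0, 0], "dr": [0, 0, 0]}
    - {"gripper": 0, "delta_pos": [0, 0, 0], "dr": [0, 0, 0]}

```text
t: 23.88
ee_pos: [528.9, -16.8, 277.8]
orientation: [0.067, 1.57, -0.067]
ft_force: [-0.3, 0.4, -1.4]
width: 19.8
```

>>> apply_moves:
  increments:
    - {"gripper": 0, "delta_pos": [0.07, 0, 0], "dr": [0, 0, 0]}
    - {"gripper": 0, "delta_pos": [0, 0, 0], "dr": [0, 0, 0]}
    - {"gripper": 0, "delta_pos": [0, 0, 0], "dr": [0, 0, 0]}
    - {"gripper": 0, "delta_pos": [0, 0, 0], "dr": [0, 0, 0]}
    - {"gripper": 0, "delta_pos": [0, 0, 0], "dr": [0, 0, 0]}

```text
t: 24.3
ee_pos: [528.9, -16.8, 277.1]
orientation: [0.067, 1.57, -0.067]
ft_force: [0.7, 0.6, -0.7]
width: 20.1
```

>>> apply_moves:
  increments:
    - {"gripper": 0, "delta_pos": [0.05, 0, 0], "dr": [0, 0, 0]}
    - {"gripper": 0, "delta_pos": [0, 0, 0], "dr": [0, 0, 0]}
    - {"gripper": 0, "delta_pos": [0, 0, 0], "dr": [0, 0, 0]}
    - {"gripper": 0, "delta_pos": [0, 0, 0], "dr": [0, 0, 0]}
    - {"gripper": 0, "delta_pos": [0, 0, 0], "dr": [0, 0, 0]}

```text
t: 24.72
ee_pos: [528.9, -16.8, 276.6]
orientation: [0.067, 1.57, -0.067]
ft_force: [0.4, -0.0, -1.4]
width: 19.8
```

>>> apply_moves:
  increments:
    - {"gripper": 0, "delta_pos": [0.06, 0, 0], "dr": [0, 0, 0]}
    - {"gripper": 0, "delta_pos": [0, 0, 0], "dr": [0, 0, 0]}
    - {"gripper": 0, "delta_pos": [0, 0, 0], "dr": [0, 0, 0]}
    - {"gripper": 0, "delta_pos": [0, 0, 0], "dr": [0, 0, 0]}
    - {"gripper": 0, "delta_pos": [0, 0, 0], "dr": [0, 0, 0]}

```text
t: 25.13
ee_pos: [529.0, -16.8, 276.0]
orientation: [0.067, 1.57, -0.067]
ft_force: [-1.3, -0.5, -2.2]
width: 19.9
```

```bash
python3 go.py
```

```text
t 25.13 p [529.  -16.8 276. ] F [-1.3 -0.5 -2.2] M [ 0.02 -0.16  0.03] w 19.9 q [-0.05 -1.54]
```

Not touching the bar yet.

>>> apply_moves:
  increments:
    - {"gripper": 0, "delta_pos": [0.06, 0, 0], "dr": [0, 0, 0]}
    - {"gripper": 0, "delta_pos": [0, 0, 0], "dr": [0, 0, 0]}
    - {"gripper": 0, "delta_pos": [0, 0, 0], "dr": [0, 0, 0]}
    - {"gripper": 0, "delta_pos": [0, 0, 0], "dr": [0, 0, 0]}
    - {"gripper": 0, "delta_pos": [0, 0, 0], "dr": [0, 0, 0]}

```text
t: 25.55
ee_pos: [529.0, -16.9, 275.5]
orientation: [0.066, 1.57, -0.067]
ft_force: [-0.2, -0.7, -0.9]
width: 19.6
```

>>> apply_moves:
  increments:
    - {"gripper": 0, "delta_pos": [0.05, 0, 0], "dr": [0, 0, 0]}
    - {"gripper": 0, "delta_pos": [0, 0, 0], "dr": [0, 0, 0]}
    - {"gripper": 0, "delta_pos": [0, 0, 0], "dr": [0, 0, 0]}
    - {"gripper": 0, "delta_pos": [0, 0, 0], "dr": [0, 0, 0]}
    - {"gripper": 0, "delta_pos": [0, 0, 0], "dr": [0, 0, 0]}

```text
t: 25.97
ee_pos: [529.1, -16.9, 275.1]
orientation: [0.066, 1.569, -0.067]
ft_force: [-0.9, -2.5, 1.8]
width: 20.0
```

>>> apply_moves:
  increments:
    - {"gripper": 0, "delta_pos": [-0.04, -0.06, 0.3], "dr": [0, 0, 0]}
    - {"gripper": 0, "delta_pos": [0, 0, 0.5], "dr": [0, 0, 0]}
    - {"gripper": 0, "delta_pos": [0, 0, 0.5], "dr": [0, 0, 0]}
    - {"gripper": 0, "delta_pos": [0, 0, 0.5], "dr": [0, 0, 0]}
    - {"gripper": 0, "delta_pos": [0, 0, 0.3], "dr": [0, 0, 0]}

```text
t: 26.38
ee_pos: [550.6, -18.9, 275.1]
orientation: [0.067, 1.57, -0.066]
ft_force: [-1.6, 2.9, 1.1]
width: 19.5
```

>>> apply_moves:
  increments:
    - {"gripper": 0, "delta_pos": [0, 0, 0.3], "dr": [0, 0, 0]}
    - {"gripper": 0, "delta_pos": [0, 0, 0.3], "dr": [0, 0, 0]}
    - {"gripper": 0, "delta_pos": [0, 0, 0.3], "dr": [0, 0, 0]}
    - {"gripper": 0, "delta_pos": [0, 0, 0.3], "dr": [0, 0, 0]}
    - {"gripper": 0, "delta_pos": [0, 0, 0], "dr": [0, 0, 0]}

```text
t: 26.8
ee_pos: [562.6, -20.1, 275.3]
orientation: [0.067, 1.569, -0.066]
ft_force: [0.2, 4.0, 1.4]
width: 19.8
```

```bash
python3 go.py -0.085 578.6 -21.3 275.5
```

```text
t 26.8 p [562.6 -20.1 275.3] F [0.2 4.  1.4] M [ 0.76 -0.19  0.04] w 19.8 q [-0.06 -1.54]
dr [ 0.     0.001 -0.   ] ytool [0.085 0.996 0.   ] ztool [ 0.996 -0.085  0.001]
delta cm (goal axes) [-0.02  0.01  1.61]
```

>>> apply_moves:
  increments:
    - {"gripper": 0, "delta_pos": [-0.02, 0.08, 0.1], "dr": [0, 0, 0]}
    - {"gripper": 0, "delta_pos": [0, 0, 0.2], "dr": [0, 0, 0]}
    - {"gripper": 0, "delta_pos": [0, 0, 0.2], "dr": [0, 0, 0]}
    - {"gripper": 0, "delta_pos": [0, 0, 0.2], "dr": [0, 0, 0]}
    - {"gripper": 0, "delta_pos": [0, 0, 0], "dr": [0, 0, 0]}

```text
t: 27.22
ee_pos: [569.3, -20.4, 275.5]
orientation: [0.066, 1.569, -0.067]
ft_force: [0.3, -1.5, -0.6]
width: 20.0
```

>>> apply_moves:
  increments:
    - {"gripper": 0, "delta_pos": [0, 0, 0.1], "dr": [0, 0, 0]}
    - {"gripper": 0, "delta_pos": [0, 0, 0.1], "dr": [0, 0, 0]}
    - {"gripper": 0, "delta_pos": [0, 0, 0.1], "dr": [0, 0, 0]}
    - {"gripper": 0, "delta_pos": [0, 0, 0], "dr": [0, 0, 0]}
    - {"gripper": 0, "delta_pos": [0, 0, 0], "dr": [0, 0, 0]}

```text
t: 27.63
ee_pos: [571.9, -20.5, 275.5]
orientation: [0.066, 1.569, -0.067]
ft_force: [-0.8, -2.2, -0.4]
width: 19.9
```

```bash
python3 - <<'E'
from h import *
i,W=cam('scene'); save('s7.png',i)
a=cv2.resize(i[150:250,240:340],(600,600),interpolation=cv2.INTER_CUBIC); save('v7.png',a)
E
```

```text
(no output)
```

View pics/v7.png

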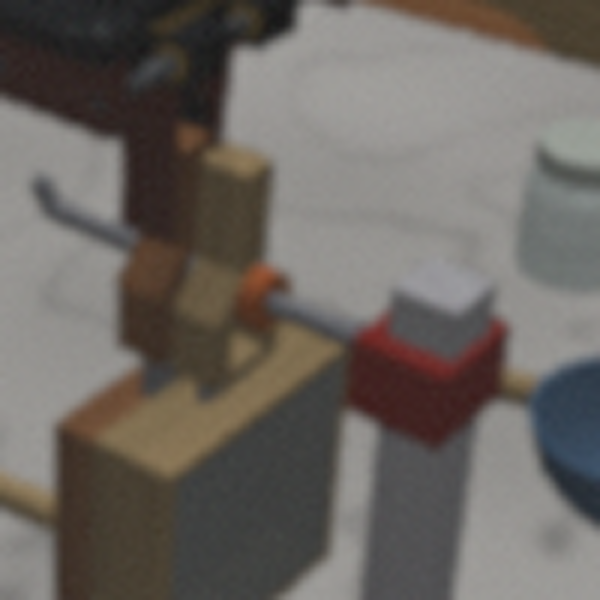

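The medium tray is entering the large one freely, and the collar and large sieve haven't moved. A few mm remain.

>>> apply_moves:
  increments:
    - {"gripper": 0, "delta_pos": [0, -0.05, 0.1], "dr": [0, 0, 0]}
    - {"gripper": 0, "delta_pos": [0, 0, 0.1], "dr": [0, 0, 0]}
    - {"gripper": 0, "delta_pos": [0, 0, 0.1], "dr": [0, 0, 0]}
    - {"gripper": 0, "delta_pos": [0, 0, 0], "dr": [0, 0, 0]}
    - {"gripper": 0, "delta_pos": [0, 0, 0], "dr": [0, 0, 0]}

```text
t: 28.1
ee_pos: [575.0, -20.9, 275.5]
orientation: [0.067, 1.569, -0.066]
ft_force: [-0.1, -0.6, 0.0]
width: 20.0
```

>>> apply_moves:
  increments:
    - {"gripper": 0, "delta_pos": [0, 0, 0.06], "dr": [0, 0, 0]}
    - {"gripper": 0, "delta_pos": [0, 0, 0.06], "dr": [0, 0, 0]}
    - {"gripper": 0, "delta_pos": [0, 0, 0], "dr": [0, 0, 0]}
    - {"gripper": 0, "delta_pos": [0, 0, 0], "dr": [0, 0, 0]}
    - {"gripper": 0, "delta_pos": [0, 0, 0], "dr": [0, 0, 0]}

```text
t: 28.52
ee_pos: [576.0, -21.0, 275.5]
orientation: [0.067, 1.57, -0.066]
ft_force: [0.1, -0.2, -1.2]
width: 19.6
```

>>> apply_moves:
  increments:
    - {"gripper": 0, "delta_pos": [0, 0, 0.05], "dr": [0, 0, 0]}
    - {"gripper": 0, "delta_pos": [0, 0, 0.05], "dr": [0, 0, 0]}
    - {"gripper": 0, "delta_pos": [0, 0, 0], "dr": [0, 0, 0]}
    - {"gripper": 0, "delta_pos": [0, 0, 0], "dr": [0, 0, 0]}
    - {"gripper": 0, "delta_pos": [0, 0, 0], "dr": [0, 0, 0]}

```text
t: 28.93
ee_pos: [577.0, -21.1, 275.5]
orientation: [0.067, 1.57, -0.067]
ft_force: [-0.5, 0.6, -1.0]
width: 19.9
```

>>> apply_moves:
  increments:
    - {"gripper": 0, "delta_pos": [0, 0, 0.05], "dr": [0, 0, 0]}
    - {"gripper": 0, "delta_pos": [0, 0, 0.03], "dr": [0, 0, 0]}
    - {"gripper": 0, "delta_pos": [0, 0, 0], "dr": [0, 0, 0]}
    - {"gripper": 0, "delta_pos": [0, 0, 0], "dr": [0, 0, 0]}
    - {"gripper": 0, "delta_pos": [0, 0, 0], "dr": [0, 0, 0]}

```text
t: 29.35
ee_pos: [577.8, -21.2, 275.5]
orientation: [0.067, 1.57, -0.067]
ft_force: [-0.9, -0.2, -0.3]
width: 19.9
```

```bash
python3 go.py
```

```text
t 29.35 p [577.8 -21.2 275.5] F [-0.9 -0.2 -0.3] M [ 0.15 -0.02 -0.  ] w 19.9 q [-0.06 -1.54]
```

>>> apply_moves:
  increments:
    - {"gripper": 0, "delta_pos": [0, 0, 0.05], "dr": [0, 0, 0]}
    - {"gripper": 0, "delta_pos": [0, 0, 0.03], "dr": [0, 0, 0]}
    - {"gripper": 0, "delta_pos": [0, 0, 0], "dr": [0, 0, 0]}
    - {"gripper": 0, "delta_pos": [0, 0, 0], "dr": [0, 0, 0]}
    - {"gripper": 0, "delta_pos": [0, 0, 0], "dr": [0, 0, 0]}

```text
t: 29.77
ee_pos: [578.3, -21.3, 275.4]
orientation: [0.067, 1.57, -0.067]
ft_force: [-1.6, 0.8, -0.7]
width: 20.0
```

>>> apply_moves:
  increments:
    - {"gripper": 0, "delta_pos": [0, 0, 0.05], "dr": [0, 0, 0]}
    - {"gripper": 0, "delta_pos": [0, 0, 0], "dr": [0, 0, 0]}
    - {"gripper": 0, "delta_pos": [0, 0, 0], "dr": [0, 0, 0]}
    - {"gripper": 0, "delta_pos": [0, 0, 0], "dr": [0, 0, 0]}
    - {"gripper": 0, "delta_pos": [0, 0, 0], "dr": [0, 0, 0]}

```text
t: 30.18
ee_pos: [578.5, -21.2, 275.3]
orientation: [0.067, 1.571, -0.067]
ft_force: [-5.2, 0.9, -0.0]
width: 20.2
```

>>> apply_moves:
  increments:
    - {"gripper": 0, "delta_pos": [0, 0, 0], "dr": [0, 0, 0]}
    - {"gripper": 30, "delta_pos": [0, 0, 0], "dr": [0, 0, 0]}
    - {"gripper": 45, "delta_pos": [0, 0, 0], "dr": [0, 0, 0]}
    - {"gripper": 50, "delta_pos": [0, 0, 0], "dr": [0, 0, 0]}
    - {"gripper": 50, "delta_pos": [0, 0, 0], "dr": [0, 0, 0]}

```text
t: 30.6
ee_pos: [579.7, -21.5, 275.8]
orientation: [0.066, 1.568, -0.067]
ft_force: [-0.7, -0.6, 0.2]
width: 41.8
```

>>> apply_moves:
  increments:
    - {"gripper": 50, "delta_pos": [-0.5, 0, 0], "dr": [0, 0, 0]}
    - {"gripper": 50, "delta_pos": [-2, 0, 0], "dr": [0, 0, 0]}
    - {"gripper": 50, "delta_pos": [-3, 0, 0], "dr": [0, 0, 0]}
    - {"gripper": 50, "delta_pos": [-2.0, 0, 0], "dr": [0, 0, 0]}
    - {"gripper": 50, "delta_pos": [0, 0, 0], "dr": [0.07, 0, 0]}

```text
t: 31.02
ee_pos: [581.4, -21.5, 355.9]
orientation: [0.121, 1.559, -0.121]
ft_force: [0.8, -0.1, -0.2]
width: 44.1
```

```bash
python3 go.py -0.157 437.1 -398.5 270
```

```text
t 31.02 p [581.4 -21.5 355.9] F [ 0.8 -0.1 -0.2] M [ 0.08 -0.08  0.01] w 44.1 q [-0.06 -1.47]
dr [ 0.002  0.008 -0.001] ytool [0.154 0.988 0.001] ztool [ 0.988 -0.154  0.008]
delta cm (goal axes) [  8.59 -39.49  -8.36]
```

>>> apply_moves:
  increments:
    - {"gripper": 80, "delta_pos": [0, -2, -0.5], "dr": [0, 0, 0]}
    - {"gripper": 80, "delta_pos": [0, -3.5, -0.7], "dr": [0, 0, 0]}
    - {"gripper": 80, "delta_pos": [0, -3.5, -0.7], "dr": [0, 0, 0]}
    - {"gripper": 80, "delta_pos": [0, -3.5, -0.7], "dr": [0, 0, 0]}
    - {"gripper": 80, "delta_pos": [0, -3.5, -0.7], "dr": [0, 0, 0]}

```text
t: 31.43
ee_pos: [521.3, -175.7, 351.1]
orientation: [0.121, 1.566, -0.121]
ft_force: [0.4, -0.2, -0.7]
width: 69.9
```

>>> apply_moves:
  increments:
    - {"gripper": 80, "delta_pos": [0, -3.5, -0.7], "dr": [0, 0, 0]}
    - {"gripper": 80, "delta_pos": [0, -3.5, -0.7], "dr": [0, 0, 0]}
    - {"gripper": 80, "delta_pos": [0, -3.5, -0.7], "dr": [0, 0, 0]}
    - {"gripper": 80, "delta_pos": [0, -3.5, -0.7], "dr": [0, 0, 0]}
    - {"gripper": 80, "delta_pos": [1, -3.5, -0.7], "dr": [0, 0, 0]}

```text
t: 31.85
ee_pos: [460.3, -344.2, 342.9]
orientation: [0.119, 1.564, -0.124]
ft_force: [0.8, -0.3, 0.8]
width: 70.4
```

>>> apply_moves:
  increments:
    - {"gripper": 80, "delta_pos": [2.5, -3.5, -0.7], "dr": [0, 0, 0]}
    - {"gripper": 80, "delta_pos": [2.5, -2, -0.7], "dr": [0, 0, 0]}
    - {"gripper": 80, "delta_pos": [2, -0.5, -0.2], "dr": [0, 0, 0]}
    - {"gripper": 80, "delta_pos": [0, 0, 0], "dr": [0, 0, 0]}
    - {"gripper": 80, "delta_pos": [0, 0, 0], "dr": [0, 0, 0]}

```text
t: 32.27
ee_pos: [435.3, -397.2, 271.2]
orientation: [0.123, 1.569, -0.121]
ft_force: [0.3, 0.3, -0.2]
width: 70.6
```

```bash
python3 wr.py 437 -398 212; python3 go.py -0.157 436.5 -398.5 180
```

```text
644 [ 435.2 -399.7] [18.9 23.7] 81.3 z 211.3
t 32.32 p [ 436.2 -397.2  272.5] F [-0.1  0.1 -0.2] M [-0.01 -0.16 -0.  ] w 70.1 q [-0.76 -2.17]
dr [0.002 0.001 0.   ] ytool [ 0.154  0.988 -0.   ] ztool [ 0.988 -0.154  0.001]
delta cm (goal axes) [ 9.25 -0.12  0.05]
```

>>> apply_moves:
  increments:
    - {"gripper": 80, "delta_pos": [1, -0.25, -0.09], "dr": [0, 0, 0]}
    - {"gripper": 80, "delta_pos": [3, 0, 0], "dr": [0, 0, 0]}
    - {"gripper": 80, "delta_pos": [3, 0, 0], "dr": [0, 0, 0]}
    - {"gripper": 80, "delta_pos": [2.2, 0, 0], "dr": [0, 0, 0]}
    - {"gripper": 80, "delta_pos": [0, 0, 0], "dr": [0, 0, 0]}

```text
t: 32.73
ee_pos: [433.3, -397.3, 176.2]
orientation: [0.123, 1.572, -0.118]
ft_force: [0.2, 0.3, -0.1]
width: 70.5
```

>>> apply_moves:
  increments:
    - {"gripper": 60, "delta_pos": [0, 0, 0], "dr": [0, 0, 0]}
    - {"gripper": 50, "delta_pos": [0, 0, 0], "dr": [0, 0, 0]}
    - {"gripper": 40, "delta_pos": [0, 0, 0], "dr": [0, 0, 0]}
    - {"gripper": 35, "delta_pos": [0, 0, 0], "dr": [0, 0, 0]}
    - {"gripper": 35, "delta_pos": [0, 0, 0], "dr": [0, 0, 0]}

```text
t: 33.15
ee_pos: [435.0, -400.0, 181.0]
orientation: [0.12, 1.566, -0.123]
ft_force: [0.2, 0.0, 0.8]
width: 40.4
```

```bash
python3 go.py -0.155 435 -399.5 180
```

```text
t 33.15 p [ 435. -400.  181.] F [0.2 0.  0.8] M [ 0.01 -0.17  0.  ] w 40.4 q [-0.76 -2.18]
dr [0.    0.002 0.001] ytool [ 0.154  0.988 -0.001] ztool [ 0.988 -0.154  0.002]
delta cm (goal axes) [ 0.1   0.05 -0.  ]
```

>>> apply_moves:
  increments:
    - {"gripper": 20, "delta_pos": [0.1, 0.04, 0], "dr": [0, 0, 0]}
    - {"gripper": 0, "delta_pos": [0, 0, 0], "dr": [0, 0, 0]}
    - {"gripper": 0, "delta_pos": [0, 0, 0], "dr": [0, 0, 0]}
    - {"gripper": 0, "delta_pos": [0, 0, 0], "dr": [0, 0, 0]}
    - {"gripper": 0, "delta_pos": [0, 0, 0], "dr": [0, 0, 0]}

```text
t: 33.57
ee_pos: [434.4, -399.1, 178.6]
orientation: [0.122, 1.568, -0.121]
ft_force: [-0.1, -0.3, -0.1]
width: 19.8
```

>>> apply_moves:
  increments:
    - {"gripper": 0, "delta_pos": [0, 0, 0], "dr": [0, 0, 0]}
    - {"gripper": 0, "delta_pos": [0, 0, 0], "dr": [0, 0, 0]}
    - {"gripper": 0, "delta_pos": [0, 0, 0], "dr": [0, 0, 0]}
    - {"gripper": 0, "delta_pos": [0, 0, 0], "dr": [0, 0, 0]}
    - {"gripper": 0, "delta_pos": [0, 0, 0], "dr": [0, 0, 0]}

```text
t: 33.98
ee_pos: [434.4, -399.1, 178.6]
orientation: [0.122, 1.568, -0.121]
ft_force: [0.3, 1.9, 1.1]
width: 19.7
```

```bash
python3 go.py -0.085 435 -399.5 294 447 -10.1 294
```

```text
t 33.98 p [ 434.4 -399.1  178.6] F [0.3 1.9 1.1] M [ 0.28 -0.02 -0.04] w 19.7 q [-0.76 -2.18]
dr [-0.07 -0.   -0.  ] ytool [0.154 0.988 0.   ] ztool [ 0.988 -0.154 -0.   ]
delta cm (goal axes) [-11.54  -0.04   0.06]
delta cm (goal axes) [ 0.   38.9  -2.11]
```

>>> apply_moves:
  increments:
    - {"gripper": 0, "delta_pos": [-1, 0, 0], "dr": [0, 0, 0]}
    - {"gripper": 0, "delta_pos": [-3, 0, 0], "dr": [0, 0, 0]}
    - {"gripper": 0, "delta_pos": [-3.5, 0, 0], "dr": [0, 0, 0]}
    - {"gripper": 0, "delta_pos": [-2.8, 0, 0], "dr": [-0.035, 0, 0]}
    - {"gripper": 0, "delta_pos": [-1.2, 0, 0], "dr": [-0.035, 0, 0]}

```text
t: 34.4
ee_pos: [435.7, -400.4, 298.4]
orientation: [0.062, 1.565, -0.069]
ft_force: [0.9, 0.2, -2.0]
width: 19.6
```

>>> apply_moves:
  increments:
    - {"gripper": 0, "delta_pos": [0, 1.4, 0], "dr": [0, 0, 0]}
    - {"gripper": 0, "delta_pos": [0, 2.8, -0.2], "dr": [0, 0, 0]}
    - {"gripper": 0, "delta_pos": [0, 2.8, -0.2], "dr": [0, 0, 0]}
    - {"gripper": 0, "delta_pos": [0, 2.8, -0.2], "dr": [0, 0, 0]}
    - {"gripper": 0, "delta_pos": [0, 2.8, -0.2], "dr": [0, 0, 0]}

```text
t: 34.82
ee_pos: [436.1, -270.7, 292.6]
orientation: [0.069, 1.571, -0.067]
ft_force: [0.3, 0.1, -1.8]
width: 20.2
```

>>> apply_moves:
  increments:
    - {"gripper": 0, "delta_pos": [0, 2.8, -0.2], "dr": [0, 0, 0]}
    - {"gripper": 0, "delta_pos": [0, 2.8, -0.2], "dr": [0, 0, 0]}
    - {"gripper": 0, "delta_pos": [0, 2.8, -0.2], "dr": [0, 0, 0]}
    - {"gripper": 0, "delta_pos": [0, 2.8, -0.2], "dr": [0, 0, 0]}
    - {"gripper": 0, "delta_pos": [0, 2.8, -0.2], "dr": [0, 0, 0]}

```text
t: 35.23
ee_pos: [437.8, -130.5, 292.7]
orientation: [0.068, 1.571, -0.067]
ft_force: [-0.5, -0.9, -1.8]
width: 19.6
```

>>> apply_moves:
  increments:
    - {"gripper": 0, "delta_pos": [0, 2.8, -0.2], "dr": [0, 0, 0]}
    - {"gripper": 0, "delta_pos": [0, 2.8, -0.1], "dr": [0, 0, 0]}
    - {"gripper": 0, "delta_pos": [0, 2.8, 0], "dr": [0, 0, 0]}
    - {"gripper": 0, "delta_pos": [0, 2.4, 0], "dr": [0, 0, 0]}
    - {"gripper": 0, "delta_pos": [0, 1.5, 0], "dr": [0, 0, 0]}

```text
t: 35.65
ee_pos: [445.2, -7.2, 292.8]
orientation: [0.067, 1.571, -0.066]
ft_force: [0.3, -0.6, -1.9]
width: 20.0
```

>>> apply_moves:
  increments:
    - {"gripper": 0, "delta_pos": [0, 0, 0], "dr": [0, 0, 0]}
    - {"gripper": 0, "delta_pos": [0, 0, 0], "dr": [0, 0, 0]}
    - {"gripper": 0, "delta_pos": [0, 0, 0], "dr": [0, 0, 0]}
    - {"gripper": 0, "delta_pos": [0, 0, 0], "dr": [0, 0, 0]}
    - {"gripper": 0, "delta_pos": [0, 0, 0], "dr": [0, 0, 0]}

```text
t: 36.07
ee_pos: [446.3, -10.5, 293.4]
orientation: [0.068, 1.57, -0.068]
ft_force: [-0.3, 0.6, -2.3]
width: 20.0
```

```bash
python3 go.py -0.085 450 -10.2 293.6
```

```text
t 36.07 p [446.3 -10.5 293.4] F [-0.3  0.6 -2.3] M [ 0.04 -0.1   0.02] w 20.0 q [-0.05 -1.53]
dr [-0.001 -0.     0.   ] ytool [ 0.086  0.996 -0.   ] ztool [ 0.996 -0.086 -0.   ]
delta cm (goal axes) [-0.02  0.06  0.37]
```

>>> apply_moves:
  increments:
    - {"gripper": 0, "delta_pos": [0, 0.05, 0.6], "dr": [0, 0, 0]}
    - {"gripper": 0, "delta_pos": [0, 0, 0.9], "dr": [0, 0, 0]}
    - {"gripper": 0, "delta_pos": [0, 0, 0.9], "dr": [0, 0, 0]}
    - {"gripper": 0, "delta_pos": [0, 0, 0.9], "dr": [0, 0, 0]}
    - {"gripper": 0, "delta_pos": [0, 0, 0.9], "dr": [0, 0, 0]}

```text
t: 36.48
ee_pos: [489.7, -13.1, 293.5]
orientation: [0.067, 1.57, -0.067]
ft_force: [-0.0, 0.7, -3.2]
width: 19.9
```

>>> apply_moves:
  increments:
    - {"gripper": 0, "delta_pos": [0, 0, 0.9], "dr": [0, 0, 0]}
    - {"gripper": 0, "delta_pos": [0, 0, 0.9], "dr": [0, 0, 0]}
    - {"gripper": 0, "delta_pos": [0, 0, 0.9], "dr": [0, 0, 0]}
    - {"gripper": 0, "delta_pos": [0, 0, 0.9], "dr": [0, 0, 0]}
    - {"gripper": 0, "delta_pos": [0, 0, 0.4], "dr": [0, 0, 0]}

```text
t: 36.9
ee_pos: [529.7, -16.3, 293.5]
orientation: [0.067, 1.569, -0.067]
ft_force: [-0.0, 0.3, -1.8]
width: 19.8
```

>>> apply_moves:
  increments:
    - {"gripper": 0, "delta_pos": [0, 0, 0], "dr": [0, 0, 0]}
    - {"gripper": 0, "delta_pos": [0.4, 0, 0], "dr": [0, 0, 0]}
    - {"gripper": 0, "delta_pos": [0.6, 0, 0], "dr": [0, 0, 0]}
    - {"gripper": 0, "delta_pos": [0.5, 0, 0], "dr": [0, 0, 0]}
    - {"gripper": 0, "delta_pos": [0, 0, 0], "dr": [0, 0, 0]}

```text
t: 37.32
ee_pos: [527.0, -16.1, 277.1]
orientation: [0.067, 1.572, -0.067]
ft_force: [0.2, 0.3, -2.7]
width: 19.8
```

>>> apply_moves:
  increments:
    - {"gripper": 0, "delta_pos": [0, 0, 0], "dr": [0, 0, 0]}
    - {"gripper": 0, "delta_pos": [0, 0, 0], "dr": [0, 0, 0]}
    - {"gripper": 0, "delta_pos": [0, 0, 0], "dr": [0, 0, 0]}
    - {"gripper": 0, "delta_pos": [0, 0, 0], "dr": [0, 0, 0]}
    - {"gripper": 0, "delta_pos": [0, 0, 0], "dr": [0, 0, 0]}

```text
t: 37.73
ee_pos: [528.3, -16.2, 278.8]
orientation: [0.067, 1.569, -0.067]
ft_force: [-0.2, 0.4, -1.5]
width: 20.2
```

```bash
python3 go.py -0.085 530 -17 276
```

```text
t 37.73 p [528.3 -16.2 278.8] F [-0.2  0.4 -1.5] M [-0.01 -0.11  0.01] w 20.2 q [-0.05 -1.54]
dr [ 0.  0. -0.] ytool [0.085 0.996 0.   ] ztool [ 0.996 -0.085  0.   ]
delta cm (goal axes) [ 0.28 -0.07  0.18]
```

Now lower about 2.3 mm, with y -0.05.

>>> apply_moves:
  increments:
    - {"gripper": 0, "delta_pos": [0.1, -0.06, 0], "dr": [0, 0, 0]}
    - {"gripper": 0, "delta_pos": [0.07, 0, 0], "dr": [0, 0, 0]}
    - {"gripper": 0, "delta_pos": [0.06, 0, 0], "dr": [0, 0, 0]}
    - {"gripper": 0, "delta_pos": [0, 0, 0], "dr": [0, 0, 0]}
    - {"gripper": 0, "delta_pos": [0, 0, 0], "dr": [0, 0, 0]}

```text
t: 38.15
ee_pos: [528.1, -16.8, 276.2]
orientation: [0.067, 1.57, -0.067]
ft_force: [0.1, 1.0, -1.5]
width: 19.8
```

>>> apply_moves:
  increments:
    - {"gripper": 0, "delta_pos": [0.04, 0, 0], "dr": [0, 0, 0]}
    - {"gripper": 0, "delta_pos": [0, 0, 0], "dr": [0, 0, 0]}
    - {"gripper": 0, "delta_pos": [0, 0, 0], "dr": [0, 0, 0]}
    - {"gripper": 0, "delta_pos": [0, 0, 0], "dr": [0, 0, 0]}
    - {"gripper": 0, "delta_pos": [0, 0, 0], "dr": [0, 0, 0]}

```text
t: 38.57
ee_pos: [528.2, -16.8, 275.9]
orientation: [0.067, 1.57, -0.067]
ft_force: [-0.0, -0.2, -2.6]
width: 19.7
```

>>> apply_moves:
  increments:
    - {"gripper": 0, "delta_pos": [0.05, 0, 0], "dr": [0, 0, 0]}
    - {"gripper": 0, "delta_pos": [0, 0, 0], "dr": [0, 0, 0]}
    - {"gripper": 0, "delta_pos": [0.04, 0, 0], "dr": [0, 0, 0]}
    - {"gripper": 0, "delta_pos": [0, 0, 0], "dr": [0, 0, 0]}
    - {"gripper": 0, "delta_pos": [0, 0, 0], "dr": [0, 0, 0]}

```text
t: 38.98
ee_pos: [528.3, -16.9, 275.2]
orientation: [0.067, 1.569, -0.067]
ft_force: [-1.1, -0.8, 1.2]
width: 20.0
```

>>> apply_moves:
  increments:
    - {"gripper": 0, "delta_pos": [0.04, 0, 0], "dr": [0, 0, 0]}
    - {"gripper": 0, "delta_pos": [0, 0, 0], "dr": [0, 0, 0]}
    - {"gripper": 0, "delta_pos": [0, 0, 0], "dr": [0, 0, 0]}
    - {"gripper": 0, "delta_pos": [0, 0, 0], "dr": [0, 0, 0]}
    - {"gripper": 0, "delta_pos": [0, 0, 0], "dr": [0, 0, 0]}

```text
t: 39.4
ee_pos: [528.3, -16.9, 274.8]
orientation: [0.066, 1.569, -0.067]
ft_force: [-1.4, -1.2, 5.1]
width: 20.0
```

>>> apply_moves:
  increments:
    - {"gripper": 0, "delta_pos": [-0.06, -0.02, 0.1], "dr": [0, 0, 0]}
    - {"gripper": 0, "delta_pos": [0, 0, 0.3], "dr": [0, 0, 0]}
    - {"gripper": 0, "delta_pos": [0, 0, 0.4], "dr": [0, 0, 0]}
    - {"gripper": 0, "delta_pos": [0, 0, 0.3], "dr": [0, 0, 0]}
    - {"gripper": 0, "delta_pos": [0, 0, 0.2], "dr": [0, 0, 0]}

```text
t: 39.82
ee_pos: [541.4, -18.1, 275.0]
orientation: [0.067, 1.57, -0.067]
ft_force: [-4.4, 0.2, 3.9]
width: 19.8
```

>>> apply_moves:
  increments:
    - {"gripper": 0, "delta_pos": [0, 0, 0.2], "dr": [0, 0, 0]}
    - {"gripper": 0, "delta_pos": [0, 0, 0.2], "dr": [0, 0, 0]}
    - {"gripper": 0, "delta_pos": [0, 0, 0.2], "dr": [0, 0, 0]}
    - {"gripper": 0, "delta_pos": [0, 0, 0.1], "dr": [0, 0, 0]}
    - {"gripper": 0, "delta_pos": [0, 0, 0], "dr": [0, 0, 0]}

```text
t: 40.23
ee_pos: [548.5, -18.7, 275.1]
orientation: [0.067, 1.569, -0.067]
ft_force: [-1.6, 0.3, 1.7]
width: 20.0
```

>>> apply_moves:
  increments:
    - {"gripper": 0, "delta_pos": [-0.03, 0, 0.1], "dr": [0, 0, 0]}
    - {"gripper": 0, "delta_pos": [0, 0, 0.1], "dr": [0, 0, 0]}
    - {"gripper": 0, "delta_pos": [0, 0, 0.1], "dr": [0, 0, 0]}
    - {"gripper": 0, "delta_pos": [0, 0, 0], "dr": [0, 0, 0]}
    - {"gripper": 0, "delta_pos": [0, 0, 0], "dr": [0, 0, 0]}

```text
t: 40.65
ee_pos: [551.4, -19.0, 275.5]
orientation: [0.067, 1.569, -0.067]
ft_force: [-0.5, -0.3, -1.0]
width: 19.8
```

>>> apply_moves:
  increments:
    - {"gripper": 0, "delta_pos": [0, 0, 0.05], "dr": [0, 0, 0]}
    - {"gripper": 0, "delta_pos": [0, 0, 0.05], "dr": [0, 0, 0]}
    - {"gripper": 0, "delta_pos": [0, 0, 0], "dr": [0, 0, 0]}
    - {"gripper": 0, "delta_pos": [0, 0, 0], "dr": [0, 0, 0]}
    - {"gripper": 0, "delta_pos": [0, 0, 0], "dr": [0, 0, 0]}

```text
t: 41.07
ee_pos: [552.1, -19.0, 275.5]
orientation: [0.067, 1.57, -0.067]
ft_force: [-1.4, -0.2, -0.2]
width: 20.0
```

```bash
python3 - <<'E'
from h import *
i,W=cam('scene'); save('s8.png',i)
a=cv2.resize(i[150:250,240:340],(600,600),interpolation=cv2.INTER_CUBIC); save('v8.png',a)
E
```

```text
(no output)
```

View pics/v8.png

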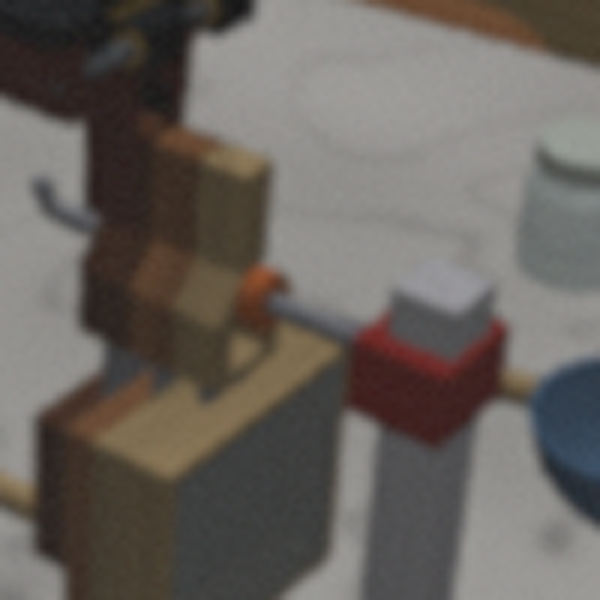

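The medium is seated against the large and the small is just short of the medium.

>>> apply_moves:
  increments:
    - {"gripper": 0, "delta_pos": [0, 0, 0.05], "dr": [0, 0, 0]}
    - {"gripper": 0, "delta_pos": [0, 0, 0.05], "dr": [0, 0, 0]}
    - {"gripper": 0, "delta_pos": [0, 0, 0], "dr": [0, 0, 0]}
    - {"gripper": 0, "delta_pos": [0, 0, 0], "dr": [0, 0, 0]}
    - {"gripper": 0, "delta_pos": [0, 0, 0], "dr": [0, 0, 0]}

```text
t: 41.53
ee_pos: [553.2, -19.1, 275.5]
orientation: [0.067, 1.57, -0.067]
ft_force: [-2.4, 0.7, -0.5]
width: 19.9
```

>>> apply_moves:
  increments:
    - {"gripper": 0, "delta_pos": [0, 0, 0.05], "dr": [0, 0, 0]}
    - {"gripper": 0, "delta_pos": [0, 0, 0.03], "dr": [0, 0, 0]}
    - {"gripper": 0, "delta_pos": [0, 0, 0], "dr": [0, 0, 0]}
    - {"gripper": 0, "delta_pos": [0, 0, 0], "dr": [0, 0, 0]}
    - {"gripper": 0, "delta_pos": [0, 0, 0], "dr": [0, 0, 0]}

```text
t: 41.95
ee_pos: [553.9, -19.2, 275.5]
orientation: [0.067, 1.57, -0.067]
ft_force: [-1.3, 1.0, -0.2]
width: 20.0
```

>>> apply_moves:
  increments:
    - {"gripper": 0, "delta_pos": [0, 0, 0.04], "dr": [0, 0, 0]}
    - {"gripper": 0, "delta_pos": [0, 0, 0.03], "dr": [0, 0, 0]}
    - {"gripper": 0, "delta_pos": [0, 0, 0], "dr": [0, 0, 0]}
    - {"gripper": 0, "delta_pos": [0, 0, 0], "dr": [0, 0, 0]}
    - {"gripper": 0, "delta_pos": [0, 0, 0], "dr": [0, 0, 0]}

```text
t: 42.37
ee_pos: [554.6, -19.2, 275.5]
orientation: [0.067, 1.57, -0.067]
ft_force: [-2.0, 0.3, -0.7]
width: 19.8
```

>>> apply_moves:
  increments:
    - {"gripper": 0, "delta_pos": [0, 0, 0.04], "dr": [0, 0, 0]}
    - {"gripper": 0, "delta_pos": [0, 0, 0.03], "dr": [0, 0, 0]}
    - {"gripper": 0, "delta_pos": [0, 0, 0], "dr": [0, 0, 0]}
    - {"gripper": 0, "delta_pos": [0, 0, 0], "dr": [0, 0, 0]}
    - {"gripper": 0, "delta_pos": [0, 0, 0], "dr": [0, 0, 0]}

```text
t: 42.78
ee_pos: [555.3, -19.3, 275.5]
orientation: [0.067, 1.57, -0.067]
ft_force: [-0.7, 1.3, 0.5]
width: 19.5
```

>>> apply_moves:
  increments:
    - {"gripper": 0, "delta_pos": [0, 0, 0.04], "dr": [0, 0, 0]}
    - {"gripper": 0, "delta_pos": [0, 0, 0.03], "dr": [0, 0, 0]}
    - {"gripper": 0, "delta_pos": [0, 0, 0], "dr": [0, 0, 0]}
    - {"gripper": 0, "delta_pos": [0, 0, 0], "dr": [0, 0, 0]}
    - {"gripper": 0, "delta_pos": [0, 0, 0], "dr": [0, 0, 0]}

```text
t: 43.2
ee_pos: [555.5, -19.3, 275.3]
orientation: [0.067, 1.571, -0.067]
ft_force: [-4.7, 1.2, 0.7]
width: 19.7
```

Contact is at x 555.5, as predicted, at about 4.7 N. Now release.

>>> apply_moves:
  increments:
    - {"gripper": 0, "delta_pos": [0, 0, 0], "dr": [0, 0, 0]}
    - {"gripper": 30, "delta_pos": [0, 0, 0], "dr": [0, 0, 0]}
    - {"gripper": 45, "delta_pos": [0, 0, 0], "dr": [0, 0, 0]}
    - {"gripper": 50, "delta_pos": [0, 0, 0], "dr": [0, 0, 0]}
    - {"gripper": 50, "delta_pos": [0, 0, 0], "dr": [0, 0, 0]}

```text
t: 43.62
ee_pos: [556.5, -19.5, 275.7]
orientation: [0.066, 1.568, -0.067]
ft_force: [-0.4, -0.3, 0.0]
width: 42.1
```

>>> apply_moves:
  increments:
    - {"gripper": 50, "delta_pos": [-0.5, 0, 0], "dr": [0, 0, 0]}
    - {"gripper": 50, "delta_pos": [-2, 0, 0], "dr": [0, 0, 0]}
    - {"gripper": 50, "delta_pos": [-3, 0, 0], "dr": [0, 0, 0]}
    - {"gripper": 50, "delta_pos": [-3.0, 0, 0], "dr": [0, 0, 0]}
    - {"gripper": 50, "delta_pos": [-1, 0, 0], "dr": [0, 0, 0]}

```text
t: 44.03
ee_pos: [557.8, -19.5, 375.3]
orientation: [0.066, 1.563, -0.067]
ft_force: [0.6, -0.7, 0.4]
width: 43.6
```

>>> apply_moves:
  increments:
    - {"gripper": 50, "delta_pos": [0, 0, -2], "dr": [0, 0, 0]}
    - {"gripper": 50, "delta_pos": [0, 0, -3], "dr": [0, 0, 0]}
    - {"gripper": 50, "delta_pos": [0, 0, -3], "dr": [0, 0, 0]}
    - {"gripper": 50, "delta_pos": [0, 0, -2], "dr": [0, 0, 0]}
    - {"gripper": 50, "delta_pos": [0, 0, 0], "dr": [0, 0, 0]}

```text
t: 44.45
ee_pos: [453.1, -10.6, 370.2]
orientation: [0.067, 1.571, -0.066]
ft_force: [0.2, 0.5, 0.4]
width: 44.0
```

```bash
python3 - <<'E'
from h import *
i,W=cam('scene'); P=W.reshape(-1,3)
hs=(W[...,0]>608)&(W[...,0]<640)&(np.abs(W[...,1]+26)<20)&(W[...,2]>236)&(W[...,2]<268)
c=i.astype(int); org=hs&(c[...,0]>c[...,2]+50); print(org.sum(), np.percentile(W[org],[2,50,98],axis=0).round(1))
j,V=cam('wrist'); Q=V.reshape(-1,3)
g=Q[(Q[:,0]>535)&(Q[:,0]<625)&(np.abs(Q[:,1]+21)<25)&(Q[:,2]>300)&(Q[:,2]<320)]
if len(g): r=cv2.minAreaRect(g[:,:2].astype(np.float32)); print(len(g),r,np.percentile(g[:,0],[0,100]))
a=cv2.resize(i[130:280,220:370],(600,600),interpolation=cv2.INTER_CUBIC); save('v9.png',a); print(ctrl.get_obs()['ee_pos'],ctrl.get_obs()['t'])
E
```

```text
29 [[617.1 -38.5 254.4]
 [623.1 -32.3 260.5]
 [628.4 -22.7 263.5]]
659 ((575.3500366210938, -22.69601821899414), (19.311370849609375, 39.550437927246094), 85.88914489746094) [555.43476614 595.68410674]
[456.57140008 -10.90521135 370.8410757 ] 44.55
```

View pics/v9.png

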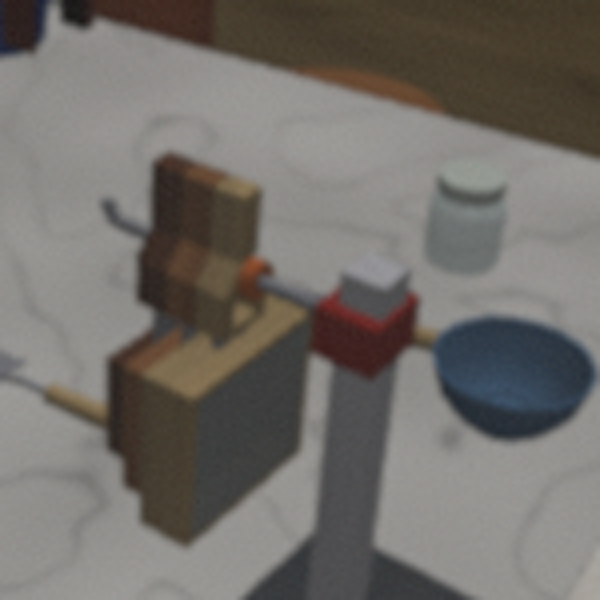

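All three hang nested with the handles touching, the collar has not moved and the arm is clear.

```bash
python3 -c "
from workcell import ctrl
print(ctrl.close_job())"
```

```text
the job is handed in; nothing more can be done
None
```

All three sieves hang nested on the hook, largest, then middle, then smallest, with their mouths away from the post. I handed the job in at about 44.6 s of the 72 s allowed.

- **Seating:** I slid each sieve along the bar until I felt contact, at about 5 N each time, well under the collar's 14 N slip. The contact points were 25.3 and 23.0 mm apart at the tool. Allowing for where I gripped each block, that fits the 24 mm handles. I then let go of each sieve and lifted clear.
- **Collar:** its front face measured x ≈ 616.5 mm just before the large sieve touched it and 617.1 mm at the end. That is within camera noise.
- **Last picture:** the three handles sit against each other and the collar with no visible gap, and the trays are nested. The arm was clear, and the bystanders in that view looked undisturbed.
- **Less certain:** wrist-camera depth covered only part of the row of grip blocks, so I judged the absence of gaps from the contact forces and the picture. I did not check every bystander separately at the end. While lowering, the side force reached about 5 N and the upward force about 6 N, and I corrected it each time.

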